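Fit the chain sprocket to the door-opener drive and hold it against its spring

ROBOT

A 7-joint arm with a two-finger parallel gripper is mounted at the origin on a cart in front of the work surface, level with it; the furniture and walls round the work are solid. World frame = base frame: x ahead of the robot, y to its left, z up, the work surface at z = 0. Lengths are in m, angles in rad, forces in N, time in s.
With the tool pointing down it reaches from about 0.425 to 0.925 m from the base axis. Payload 6.8 kg.
Tool frame: the origin (TCP) lies on the centre line of the jaws, within the pads' length; the fingertips stand 25 mm ahead of it and the grasp point (between the pads) lies 6 mm ahead of it; z points along the fingers, y is the direction in which the jaws open and shut (so a half turn about z gives the same grasp; the last joint's range is limited). The gripper opens to 85 mm and grips with 20 to 120 N. Pads are 22 mm wide; open, the fingers measure 114 mm over their backs; the gripper's body (76 mm by 85 mm) begins 54 mm behind the grasp point. The pads swing forward as they close: fully open they stand 13 mm farther back than shut.
Start: joints at [1.086, 0.477, 0.022, 1.555, -0.011, 1.109, -0.083], TCP at [0.248, -0.628, 0.235] pointing down, gripper open.
Joint ranges: [-2.96, 2.96], [-0.34, 2.1], [-1.41, 1.46], [0.24, 2.44], [-1.37, 4.51], [0.17, 1.92], [-2.96, 2.96]. Speed limits (rad/s): [2.39, 2.39, 3.14, 3.14, 3.14, 3.14, 3.14].

INTERFACE

Orientations are given as a unit quaternion [w, x, y, z].
In Python, from station import status, cams, order, models gives the robot as it stands.
- The arm moves only by the tool move_arm, never from a script. Its argument "steps" is one flat list of numbers, 7 for each row, row after row: the gripper's target within -1 to 1 (fully open at 1, half-way at 0, shut at -1), then the shift along the world's x, y, z in cm, then the turn, a rotation vector about the world's x, y, z in degrees. A call has 1 to 8 rows; each row shifts and turns the commanded pose from where the row before left it; what a row does not reach is not made up. A row lasts 1/10 s, in which the tool goes at most 50 mm and 8.59 degrees, less where a joint would pass 70% of its speed; a pose out of reach is approached as far as the arm can. A call with a gripper value outside its range is refused whole. The fingers move at their own pace and stop on an object; "newtons" is the grip in N (left out, the last holds). Time passes only in rows, so rows that do not move let the fingers close. It gives the time, the measured TCP pose, the force and the opening at its end, in the units of the state.
- status.get_obs(): the state, without advancing time (a new reading comes with each control period).
- cams.read_camera(name): name is "scene" or "side" or "wrist"; returns a dict with "pixels" (400x640x3 uint8, red, green, blue), "mtx" (3x3 intrinsics, pixels), "T" (4x4, takes a point from camera to world coordinates); the wrist camera has in their place "T_tool_cam" (4x4, takes a point from camera to tool coordinates, whose origin is the TCP and whose axes are the flange's). Camera axes: x right, y down, z forward; pixel columns grow to the right and rows downward; lengths in m; the calibration is good to about 2 mm. A picture is of the moment at which its call begins: read the wrist's pose just before it. There is no depth.
- order.hand_in(): hands the job in, once; it reports no verdict.
Trained networks look in the newest picture that a camera, given by its name, has taken for a name from the list of things; names that differ only in an ending like _2 or _b are one class to them, and where a whole thing is asked for, a point or a joint stands for the part that bears it (a point fixed in the world has none). Each returns a list of dicts, best first, with "score" (0 to 1); they miss things now and then, are a little off and sometimes report something else, mostly with a low value. They report only what shows in the picture. A call takes as long as a camera call. They do not tell look-alikes from the thing itself.
- models.silhouettes(camera, query): "region" (400x640 bool, what is visible of it) and "box" ([centre column, centre row, width, height] in pixels, round what is visible of it).
- models.place_of(camera, query): "position" ([row, column] in pixels: a listed point, or the origin of a listed thing).
The state is a dict: "t": time; "q": joint angles; "joint_vel": joint speeds; "joint_torque": joint torques, N m; "eef_pos": TCP position; "tool_rot": TCP orientation; "contact_force": force on the tool from outside, world axes, zero at the start; "torque": the same for the moment, N m; "gripper_width": opening from 0.0 (shut) to 1.0 (fully open).
Only numpy, scipy, OpenCV 4.12 (cv2) and the standard library are available. Lean on these libraries where they do the work, as an engineer would, in place of code of your own. Each camera call takes 0.05 s, during which the arm holds its last target.

TASK

Swing open the cover of the drive unit, which has a handle on its front, until it stands upright or leans back, and leave it open. Then put the chain sprocket on the upright shaft with its hexagonal hub upward, turn it until the splines mesh, slide it down and press it fully home against the spring washer. Finish still holding it pressed down, so that a workmate can slip the retaining clip into the shaft's groove; leave the bearing, the tape roll and the red carton beside the unit where they are.

Things in the scene. Friction and masses are not known exactly. Their poses are not given: they have to be found in the camera images.
- drive_unit: Door-opener drive unit, fixed: dark box 150 (its x) x 180 (its y) x 50 mm high, a motor sticking out 66 mm from its +y side, light grey cover on top, turned up to 0.2 rad. Origin: centre of its underside; x points from the handle side to the hinge side. The shaft stands upright in the middle of its flat top. Once the cover is upright, nothing else stands between robot and hinge line.
- cover (a joint): Cover's hinge angle, rad: 0 closed, 1.57 upright, stop at 1.75 (leaning back); starts at 0 to 0.15. Stiff hinge: the cover stays where it is left, about 4 N at the handle swings it. It is a sheet shell open below, 155 mm from hinge to front, 188 wide, 58 high; closed, its top is 109 mm above the table and it hides the shaft.
- cover_handle (a point): Middle of the cover's handle: black round bar, 11 mm thick, straight for 78 mm along the unit's y, on the robot side. Cover closed: the bar is 40 mm in front of the cover's face (34 mm clear gap), 15 mm below the cover's top, 94 mm above the table. Pinch it from above; it turns between the fingers as the cover swings.
- cover_hinge (a point): Middle of the cover's hinge line, which runs along the unit's y at the far top edge of the box, 51 mm above the table. The handle bar moves about it on a circle of 200 mm radius.
- drive_shaft (a joint): Angle of the splined shaft relative to the unit, rad, counter-clockwise from above, -0.5 to 0.5. It sits on a self-locking worm drive and does not turn by hand (4 N m). At 0 one spline tooth points along the unit's x; the six teeth repeat every 60 degrees.
- shaft_seat (a point): On the shaft's axis at its shoulder, 58 mm above the table; x along one spline tooth, z up. Above it: six straight teeth, 6 mm wide, 30 mm across the tips, on a 22 mm core, up to 28 mm over the seat (top 3 mm tapered); then a plain round end, 22 mm thick, with a clip groove, up to 42 mm over the seat, its last 3 mm a cone to 16 mm.
- spring_washer (a joint): How far the brass washer round the shaft (50 mm across) is pressed down, m: 0 free (its top 6 mm above the seat), 0.006 fully down, level with the seat. A wave spring under it pushes up with 5 N free, 14 N fully down. Let go, the sprocket would stand 6 mm too high.
- sprocket: Steel sprocket, 0.24-0.38 kg, lying hub up: toothed plate 71 mm across, 8 thick, hexagonal hub 40 mm across flats, top 34 mm above the underside. Bore with six slots 7.5 mm wide, 32 across, lands 24 across (0.75 mm play per flank). Origin: centre of underside, z up; x along a slot and square out of a flat, both every 60 degrees. Unmeshed it rests 26-29 mm above the seat; home, origin at the seat.
- bearing: Ball bearing, 52 mm across, 15 mm high, loose on the table near the sprocket; leave it. Origin: centre of its underside.
- tape_roll: Roll of black tape, 55 mm across, 19 mm high, loose on the table near the sprocket; leave it. Origin: centre of its underside.
- plug_carton: Small red carton, 52 x 100 x 28 mm, loose on the table to the right of the drive unit's handle; leave it. Origin: centre of its underside.
Not all that is in view belongs to the job. Leave any green or yellow look-alike of the sprocket alone.

How it is judged:
By the outcome, as a careful person would: the job done as asked, in the order asked, and still so for the second after the job is handed in, while the arm keeps its last pose, push and grip.
It also fails if it takes over 58 s, if anything falls off the work surface, if the arm or the gripper's body presses on something with over 40 N, if the wrist force passes 120 N, or if a joint passes its speed limit or range.

## Working session

There is one attempt and no reset: what is moved stays moved. The work goes in short steps, Python scripts to look and compute and a tool call to move; the robot and the scene stay as the last step left them, time stands still between calls to the robot, and variables do not carry over. Pictures are saved under pics/ and viewed, and the job is handed in when it is done.

Besides the shell and the picture viewer there is one more tool, called after ">>>" as name(argument=value, ...) on one line, values as JSON. move_arm: Moves the arm, as the interface text tells. Its arguments: {"type":"object","properties":{"steps":{"type":"array"},"newtons":{"type":"number"}},"required":["steps"]}

```bash
mkdir -p pics; ls
cat > h.py <<'E'
import numpy as np, cv2
from station import status, cams, order, models
from scipy.spatial.transform import Rotation as R
def obs(): return status.get_obs()
def tool():
    o=obs(); T=np.eye(4); q=o['tool_rot']; T[:3,:3]=R.from_quat([q[1],q[2],q[3],q[0]]).as_matrix(); T[:3,3]=o['eef_pos']; return T
def cam(name):
    Tt=tool(); c=cams.read_camera(name)
    T=Tt@c['T_tool_cam'] if 'T_tool_cam' in c else c['T']
    return c['pixels'],c['mtx'],T
def save(p,n): cv2.imwrite('pics/'+n,cv2.cvtColor(p,cv2.COLOR_RGB2BGR))
def onz(u,v,K,T,z):
    d=T[:3,:3]@np.linalg.solve(K,[u,v,1.]); o=T[:3,3]; return o+d*(z-o[2])/d[2]
def proj(P,K,T):
    P=np.atleast_2d(P); pc=(P-T[:3,3])@T[:3,:3]; w=pc@K.T; return w[:,:2]/w[:,2:]
E
python3 - <<'E'
from h import *
for n in ['scene','side','wrist']:
    p,K,T=cam(n); save(p,n+'0.png')
    print(n,K[0,0],T.round(3).tolist())
    for q in ['drive_unit','cover_handle','cover_hinge','sprocket','bearing','tape_roll','plug_carton']:
        r=models.place_of(n,q)
        print(q,[(np.round(d['position']).tolist(),round(d['score'],2)) for d in r[:3]])
print(obs())
E
```

```text
pics
scene 368.02144326971245 [[-0.618, -0.61, 0.496, -0.033], [-0.786, 0.467, -0.405, 0.729], [0.016, -0.64, -0.768, 0.94], [0.0, 0.0, 0.0, 1.0]]
drive_unit [([174.0, 372.0], 0.77)]
cover_handle [([170.0, 398.0], 0.67)]
cover_hinge []
sprocket [([220.0, 366.0], 0.85), ([211.0, 304.0], 0.62), ([339.0, 232.0], 0.58)]
bearing [([241.0, 286.0], 0.76)]
tape_roll [([238.0, 338.0], 0.47)]
plug_carton [([180.0, 443.0], 0.77)]
side 471.2415128969953 [[-0.258, 0.538, -0.803, 1.764], [0.966, 0.124, -0.227, 0.636], [-0.022, -0.834, -0.551, 0.965], [0.0, 0.0, 0.0, 1.0]]
drive_unit [([225.0, 240.0], 0.65)]
cover_handle []
cover_hinge [([226.0, 230.0], 0.56)]
sprocket [([240.0, 318.0], 0.54), ([205.0, 293.0], 0.54), ([189.0, 246.0], 0.53)]
bearing [([234.0, 359.0], 0.46)]
tape_roll [([218.0, 320.0], 0.46)]
plug_carton [([196.0, 209.0], 0.52)]
wrist 332.08077546006496 [[0.369, -0.879, -0.301, 0.325], [-0.929, -0.349, -0.119, -0.597], [-0.001, 0.324, -0.946, 0.375], [0.0, 0.0, 0.0, 1.0]]
drive_unit []
cover_handle []
cover_hinge []
sprocket []
bearing []
tape_roll []
plug_carton []
{'t': 1.2, 'q': array([ 1.08591425,  0.47701749,  0.02239667,  1.5553822 , -0.01146493,
        1.1093203 , -0.08311306]), 'joint_vel': array([-0.00102863,  0.00056372,  0.00111011, -0.00021649, -0.00183874,
        0.00021785,  0.00143885]), 'joint_torque': array([-8.55411145e-04, -5.96319151e+01,  1.60604183e+00, -2.81539375e+01,
        1.24459126e-02,  1.59549669e-03, -9.12368762e-06]), 'eef_pos': array([ 0.2483589 , -0.62766927,  0.23500365]), 'tool_rot': array([ 2.84447257e-06,  9.82308273e-01,  1.87271079e-01, -7.88748378e-06]), 'contact_force': array([-0.28339006,  0.72857662, -0.45809498]), 'torque': array([ 0.02648084, -0.01862464, -0.03699919]), 'gripper_width': 1.0016319490604753}
```

View images.

View pics/scene0.png

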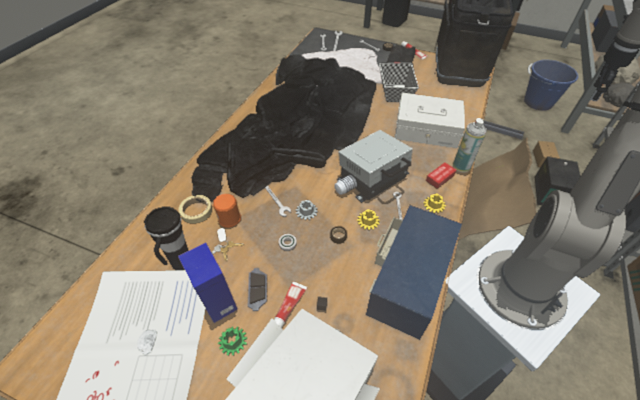

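View pics/side0.png

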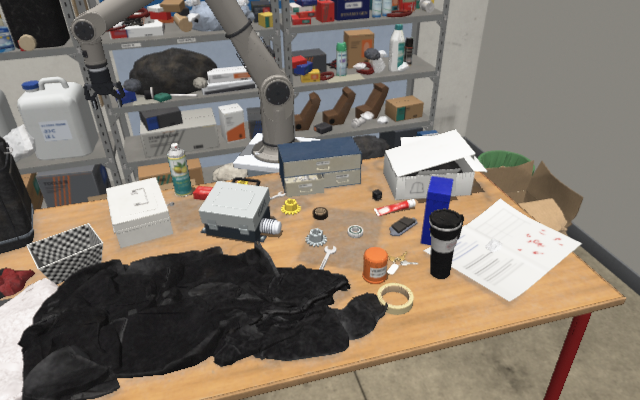

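View pics/wrist0.png

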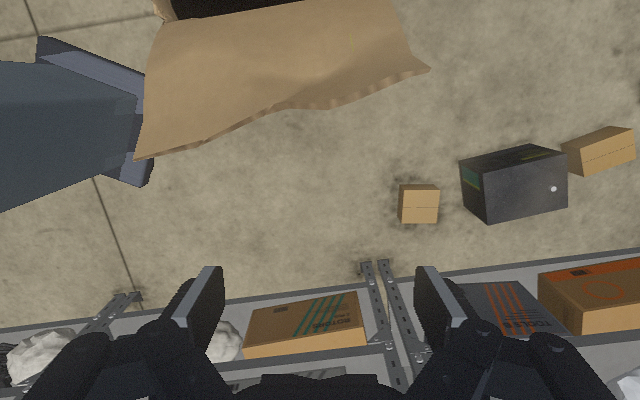

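Run:
```python
from h import *
S={}
for n in ['scene','side']:
    p,K,T=cam(n); S[n]=(K,T)
    x0,y0,x1,y1=(320,115,460,225) if n=='scene' else (190,165,300,255)
    c=p[y0:y1,x0:x1]; save(cv2.resize(c,None,fx=5.5 if n=='scene' else 7,fy=5.5 if n=='scene' else 6.5,interpolation=cv2.INTER_CUBIC),n+'_u.png')
K,T=S['scene'];
for nm,u,v,z in [('spr',306,211,0.01),('yel',368,219,0.01),('bear',288,241,0.01),('tape',338,234,0.01),('carton',441,175,0.028),('handle',398,170,0.094),('unit',372,174,0),('bottle top',478,122,0.15),('navy TL',400,210,0.1)]:
    print(nm,onz(u,v,K,T,z).round(3))
K,T=S['side']
for nm,u,v,z in [('spr',316,240,0.01),('yel',290,207,0.01),('bear',356,232,0.01),('tape',320,214,0.01),('unit',240,225,0),('hinge',230,226,.051),('spr model',318,240,0)]:
    print(nm,onz(u,v,K,T,z).round(3))
```

```text
spr [0.579 0.324 0.01 ]
yel [0.434 0.187 0.01 ]
bear [0.519 0.434 0.01 ]
tape [0.447 0.299 0.01 ]
carton [ 0.412 -0.13   0.028]
handle [0.48  0.026 0.094]
unit [0.579 0.036 0.   ]
bottle top [ 0.443 -0.312  0.15 ]
navy TL [0.356 0.143 0.1  ]
spr [0.597 0.324 0.01 ]
yel [0.434 0.185 0.01 ]
bear [0.526 0.442 0.01 ]
tape [0.452 0.301 0.01 ]
unit [0.565 0.044 0.   ]
hinge [0.641 0.045 0.051]
spr model [ 0.584  0.327 -0.   ]
```

View pics/scene_u.png

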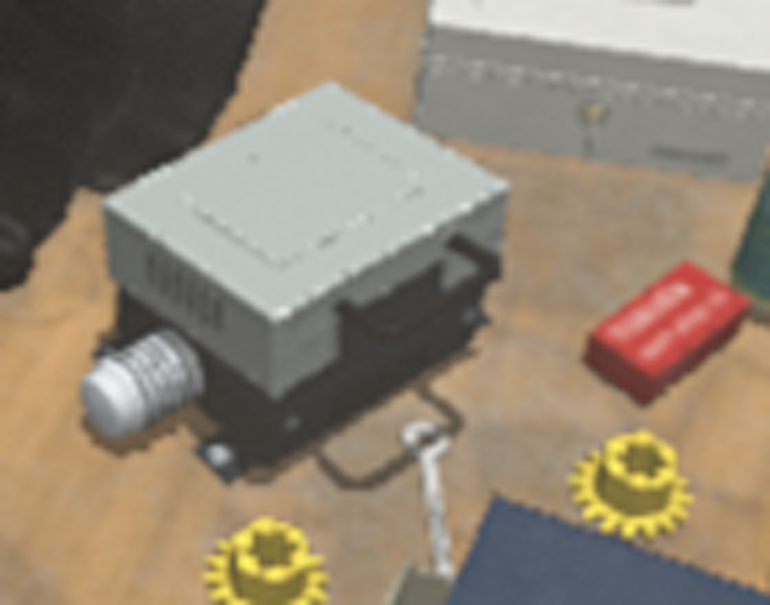

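View pics/side_u.png

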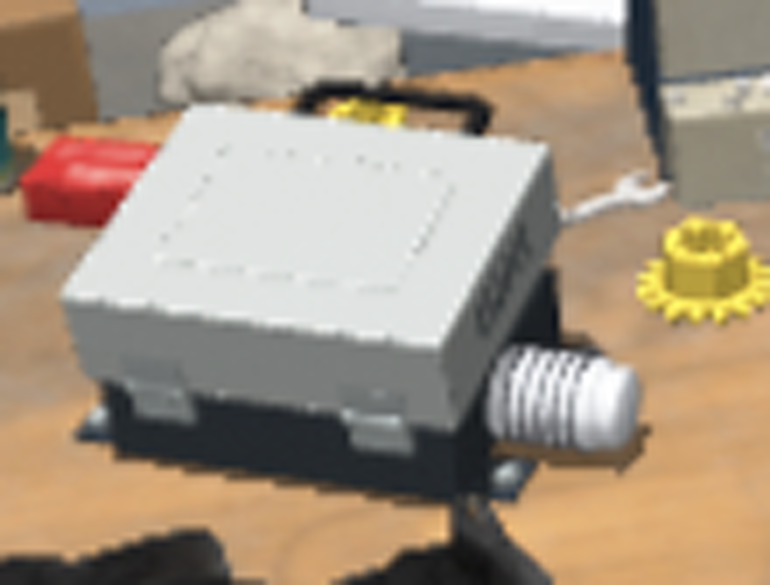

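```bash
cat >> h.py <<'E'
def coverpt(pose,P):
    # P in cover coords (unit frame when closed, relative to hinge line)
    x,y,yaw,th=pose
    P=np.atleast_2d(P).astype(float)
    c,s=np.cos(th),np.sin(th)
    # opening: front (-x) goes up: 
    X=P[:,0]*c+P[:,2]*s; Z=-P[:,0]*s+P[:,2]*c
    X=X+.075; Z=Z+.051
    cy,sy=np.cos(yaw),np.sin(yaw)
    return np.c_[x+cy*X-sy*P[:,1], y+sy*X+cy*P[:,1], Z]
E
python3 - <<'E'
from h import *
from scipy.optimize import least_squares
_,Ks,Ts=cam('scene'); _,Kd,Td=cam('side')
B=[0,.094,.058];Bm=[0,-.094,.058];F=[-.155,.094,.058];Fm=[-.155,-.094,.058]
sc=[(B,339.1,151.9),(Bm,380.5,130.3),(Fm,412.4,149.),(F,370,172.6),([-.155,.094,0],369.6,186.8)]
sd=[(Fm,217.1,181.5),(F,268.3,187.3),(B,252.4,218.5),(Bm,198.9,210.8)]
def res(p,free=True):
    a=proj(coverpt(p,[s[0] for s in sc]),Ks,Ts)-np.array([s[1:] for s in sc])
    b=proj(coverpt(p,[s[0] for s in sd]),Kd,Td)-np.array([s[1:] for s in sd])
    return np.r_[a.ravel(),b.ravel()]
r=least_squares(res,[.575,.04,0,.05],bounds=([.4,-.2,-.25,0],[.8,.2,.25,.2]))
print(r.x.round(4)); print(r.fun.reshape(-1,2).round(1))
p=r.x
print('handle',coverpt(p,[-.195,0,.043]),'seat',p[:2])
print(proj(coverpt(p,[[-.195,.039,.043],[-.195,-.039,.043]]),Ks,Ts),proj(coverpt(p,[[-.195,.039,.043],[-.195,-.039,.043]]),Kd,Td))
E
```

```text
[ 0.5715  0.0404 -0.0042  0.1283]
[[-1.  -0.8]
 [-0.8 -1.1]
 [ 0.1 -0.4]
 [-0.2  1. ]
 [-0.1  0.7]
 [-0.1 -1.1]
 [-0.  -0.4]
 [ 0.  -0.9]
 [-1.1 -1.1]]
handle [[0.45862623 0.04087866 0.11859191]] seat [0.57152239 0.04040865]
[[391.69395234 175.79409604]
 [409.37443198 165.0692824 ]] [[257.54282739 181.25021975]
 [236.7278879  178.64637049]]
```

Run:
```python
from h import *
_,Ks,Ts=cam('scene'); _,Kd,Td=cam('side')
def tri(a,b):
    A=[];
    from numpy.linalg import lstsq
    M=[];r=[]
    for (u,v),K,T in ((a,Ks,Ts),(b,Kd,Td)):
        d=T[:3,:3]@np.linalg.solve(K,[u,v,1.]);d/=np.linalg.norm(d);P=np.eye(3)-np.outer(d,d);M.append(P);r.append(P@T[:3,3])
    return lstsq(np.vstack(M),np.hstack(r),rcond=None)[0]
print('bottle top',tri((481,121),(177,145)).round(3))
print('toolbox handle',tri((433,107),(135,190)).round(3))
print('navy far corner',onz(404,207,Ks,Ts,0.15),onz(357,176,Kd,Td,0.12))
```

```text
bottle top [ 0.407 -0.246  0.202]
toolbox handle [ 0.62  -0.296  0.123]
navy far corner [0.33347529 0.16155185 0.15      ] [0.34943281 0.4104378  0.12      ]
```

>>> move_arm(steps=[1, 1, 1, 4.5, 0, 0, 8.5, 1, 2.5, 3, 3, 0, 0, 8.5, 1, 2, 4.5, 0.5, 0, 0, 8.5])

```text
t: 1.8
eef_pos: [0.3047, -0.545, 0.3193]
tool_rot: [0.004, 0.916, 0.401, 0.001]
contact_force: [1.1, 0.1, -0.6]
gripper_width: 1.003
```

>>> move_arm(steps=[1, 2.5, 4.3, 0, 0, 0, 8.5, 1, 2.5, 4.3, 0, 0, 0, 8.5, 1, 2.0, 4.5, 0, 0, 0, 8.5, 1, 2, 4.5, 0, 0, 0, 8.5, 1, 2, 4.5, 0, 0, 0, 8.5, 1, 1.5, 4.7, 0, 0, 0, 0, 1, 1, 4.8, 0, 0, 0, 0, 1, 0.5, 4.8, 0, 0, 0, 0])

```text
t: 2.6
eef_pos: [0.4439, -0.1765, 0.3153]
tool_rot: [0.0, 0.709, 0.705, 0.0]
contact_force: [0.0, -0.2, 1.6]
gripper_width: 1.001
```

>>> move_arm(steps=[0.2, 0, 4.8, 0, 0, 0, 0, 0.2, 0, 4.8, 0, 0, 0, 0, 0.2, 0, 4.8, 0, 0, 0, 0, 0.0, 0, 3, -3, 0, 0, 0, 0.0, 0, 2, -3, 0, 0, 0, 0, 0, 0, 0, 0, 0, 0])

```text
t: 3.2
eef_pos: [0.4409, 0.0179, 0.2523]
tool_rot: [-0.002, 0.708, 0.706, -0.002]
contact_force: [-0.4, 0.2, -0.5]
gripper_width: 0.499
```

Run:
```python
from h import *
p,K,T=cam('wrist'); save(p,'w1.png'); 
for q in ['cover_handle','drive_unit']:
    r=models.place_of('wrist',q)
    print(q,[(np.round(d['position']).tolist(),round(d['score'],2)) for d in r[:3]])
o=obs(); print(o['t'],o['q'].round(2),o['eef_pos'].round(4),o['tool_rot'].round(3),o['gripper_width'])
pose=[.5715,.0404,-.0042,.1283]
print(proj(coverpt(pose,[[-.195,0,.043],[-.195,.039,.043],[-.195,-.039,.043],[-.155,.094,.058],[-.155,-.094,.058]]),K,T).round(1))
```

```text
cover_handle [([166.0, 342.0], 0.55)]
drive_unit [([142.0, 428.0], 0.66)]
3.35 [ 0.43  0.12 -0.64  2.02  0.08  1.03 -0.26] [0.4439 0.0145 0.2558] [0.    0.71  0.704 0.   ] 0.5044099998705671
[[341.9 163.2]
 [343.1 115.2]
 [340.7 207. ]
 [404.1  37.5]
 [386.1 268.4]]
```

View pics/w1.png

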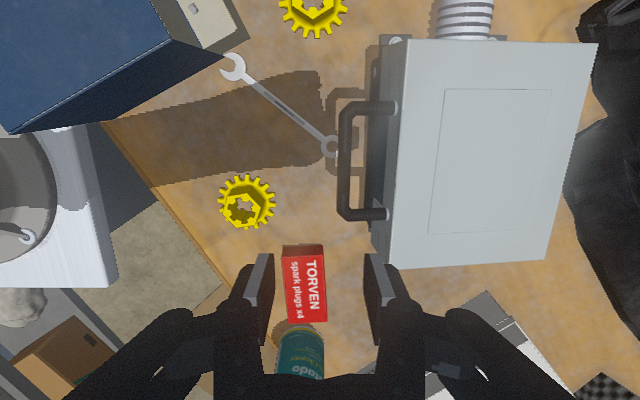

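>>> move_arm(steps=[-0.3, 1, 1.5, -1, 0, 0, 0, -0.3, 0.7, 1.15, -3, 0, 0, 0, -0.3, 0, 0, -4, 0, 0, 0, -0.3, 0, 0, 0, 0, 0, 0])

```text
t: 3.75
eef_pos: [0.4584, 0.04, 0.1724]
tool_rot: [-0.002, 0.71, 0.704, -0.002]
contact_force: [-0.6, -0.3, -0.3]
gripper_width: 0.35
```

Run:
```python
from h import *
p,K,T=cam('wrist'); save(p,'w2.png'); 
o=obs(); print(o['t'],o['eef_pos'].round(4),o['tool_rot'].round(3),o['gripper_width'])
pose=[.5735,.0404,-.0042,.1283]
print(proj(coverpt(pose,[[-.195,0,.043],[-.195,.039,.043],[-.195,-.039,.043],[-.155,.094,.058],[-.155,-.094,.058]]),K,T).round(1))
```

```text
3.8 [0.4597 0.0404 0.1746] [-0.001  0.71   0.704 -0.001] 0.349980518527207
[[324.1 224.7]
 [324.1 164. ]
 [324.  278.6]
 [406.   62.2]
 [384.  355.3]]
```

View pics/w2.png

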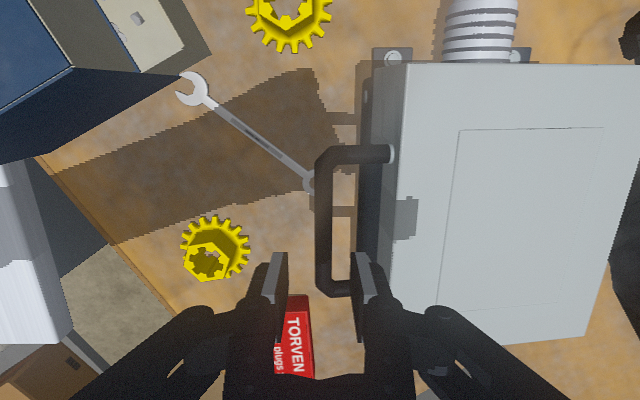

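>>> move_arm(newtons=40, steps=[-0.3, 0.1, 0, -2.6, 0, 0, 0, -0.3, 0, 0, -2.5, 0, 0, 0, -0.3, 0, 0, 0, 0, 0, 0, -1, 0, 0, 0, 0, 0, 0, -1, 0, 0, 0, 0, 0, 0, -1, 0, 0, 0, 0, 0, 0])

```text
t: 4.4
eef_pos: [0.4605, 0.0414, 0.1257]
tool_rot: [0.0, 0.71, 0.704, -0.001]
contact_force: [-5.1, 0.4, 2.5]
gripper_width: 0.094
```

Run:
```python
from h import *
p,K,T=cam('wrist'); save(p,'w3.png'); 
o=obs(); print(o['t'],o['eef_pos'].round(4),o['contact_force'].round(1),o['gripper_width'])
```

```text
4.45 [0.4605 0.0414 0.1257] [-6.7  0.2  3.8] 0.09456821103650297
```

View pics/w3.png

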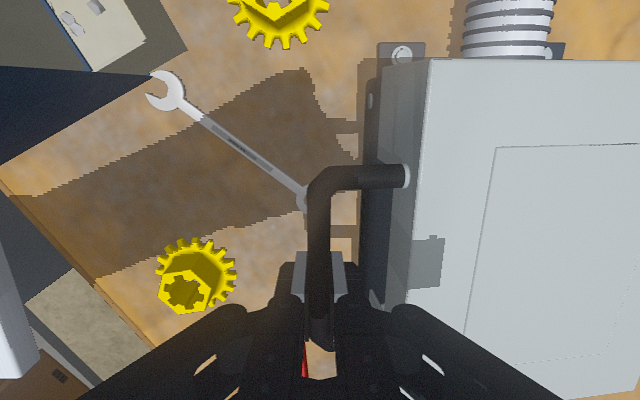

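>>> move_arm(steps=[-1, 0.7, 0, 1.5, 0, 0, 0, -1, 0.71, 0, 1.5, 0, 0, 0, -1, 1, 0, 1.43, 0, 0, 0, -1, 1, 0, 1.43, 0, 0, 0])

```text
t: 4.85
eef_pos: [0.4936, 0.0412, 0.1843]
tool_rot: [-0.001, 0.71, 0.704, -0.002]
contact_force: [-2.0, -1.1, -4.1]
gripper_width: 0.073
```

>>> move_arm(steps=[-1, 1.23, 0, 1.23, 0, 0, 0, -1, 1.23, 0, 1.23, 0, 0, 0, -1, 1.43, 0, 1, 0, 0, 0, -1, 1.43, 0, 1, 0, 0, 0])

```text
t: 5.25
eef_pos: [0.5501, 0.0417, 0.2305]
tool_rot: [0.001, 0.71, 0.704, 0.001]
contact_force: [-0.2, -0.7, 0.9]
gripper_width: -0.003
```

Run:
```python
from h import *
p,K,T=cam('wrist'); save(p,'w4.png'); 
p,K,T=cam('side'); save(p[100:300,130:350].repeat(3,0).repeat(3,1),'s4.png'); 
o=obs(); print(o['t'],o['eef_pos'].round(4),o['contact_force'].round(1),o['gripper_width'])
```

```text
5.35 [0.5517 0.042  0.2309] [-1.2  1.1  0.5] -0.0032837881535223872
```

View pics/w4.png

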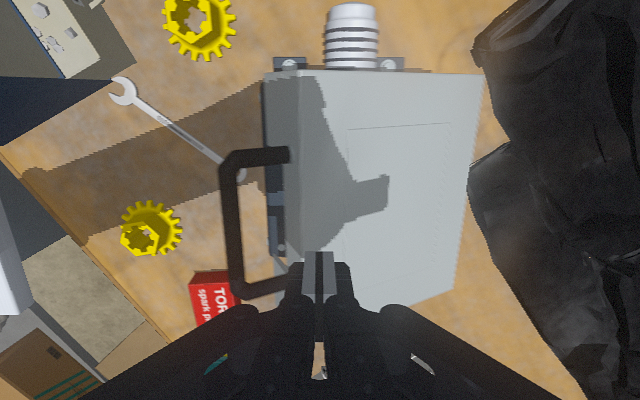

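View pics/s4.png

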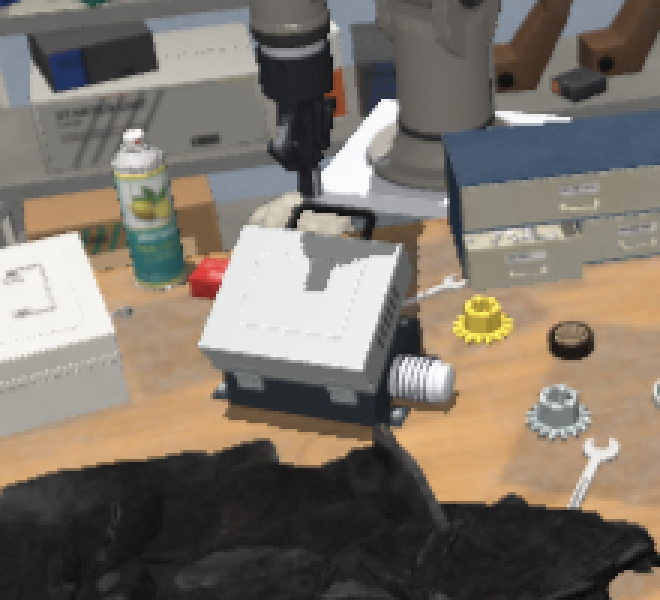

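Run:
```python
from h import *
p,K,T=cam('scene'); save(cv2.resize(p[110:220,320:460],None,fx=5.5,fy=5.5,interpolation=cv2.INTER_CUBIC),'sc5.png')
w,Kw,Tw=cam('wrist'); save(w,'w5.png'); save(cv2.resize(w[50:330,200:500],None,fx=2,fy=2),'w5c.png')
for th in (.1,.15,.2,.25,.3,.35,.4,.5):
    pose=[.5735,.0404,-.0042,th]
    Q=[[-.195,.039,.043],[-.195,-.039,.043],[-.155,.094,.058],[-.155,-.094,.058],[0,.094,.058],[0,-.094,.058]]
    print(th,proj(coverpt(pose,Q),Kw,Tw).round(0).tolist(),(proj(coverpt(pose,Q[:4]),K,T)).round(0).tolist())
```

```text
0.1 [[201.0, 150.0], [212.0, 241.0], [247.0, 73.0], [262.0, 304.0], [461.0, 73.0], [433.0, 293.0]] [[391.0, 177.0], [409.0, 166.0], [370.0, 175.0], [412.0, 150.0]]
0.15 [[201.0, 152.0], [213.0, 246.0], [250.0, 72.0], [265.0, 309.0], [465.0, 73.0], [436.0, 293.0]] [[391.0, 174.0], [409.0, 164.0], [369.0, 172.0], [412.0, 147.0]]
0.2 [[203.0, 154.0], [214.0, 252.0], [254.0, 72.0], [269.0, 315.0], [469.0, 73.0], [439.0, 292.0]] [[391.0, 171.0], [408.0, 161.0], [368.0, 170.0], [411.0, 145.0]]
0.25 [[204.0, 157.0], [216.0, 257.0], [260.0, 71.0], [274.0, 320.0], [472.0, 73.0], [442.0, 292.0]] [[390.0, 169.0], [408.0, 158.0], [368.0, 167.0], [411.0, 143.0]]
0.3 [[207.0, 159.0], [219.0, 263.0], [266.0, 71.0], [279.0, 326.0], [475.0, 73.0], [445.0, 291.0]] [[389.0, 166.0], [407.0, 155.0], [367.0, 165.0], [410.0, 140.0]]
0.35 [[211.0, 162.0], [223.0, 269.0], [273.0, 70.0], [285.0, 331.0], [478.0, 73.0], [447.0, 291.0]] [[389.0, 163.0], [407.0, 152.0], [366.0, 162.0], [409.0, 138.0]]
0.4 [[216.0, 165.0], [227.0, 275.0], [282.0, 70.0], [291.0, 337.0], [481.0, 73.0], [450.0, 290.0]] [[388.0, 160.0], [406.0, 149.0], [365.0, 160.0], [408.0, 135.0]]
0.5 [[230.0, 171.0], [240.0, 288.0], [302.0, 69.0], [307.0, 348.0], [487.0, 73.0], [455.0, 288.0]] [[386.0, 154.0], [404.0, 143.0], [362.0, 155.0], [406.0, 131.0]]
```

View pics/sc5.png

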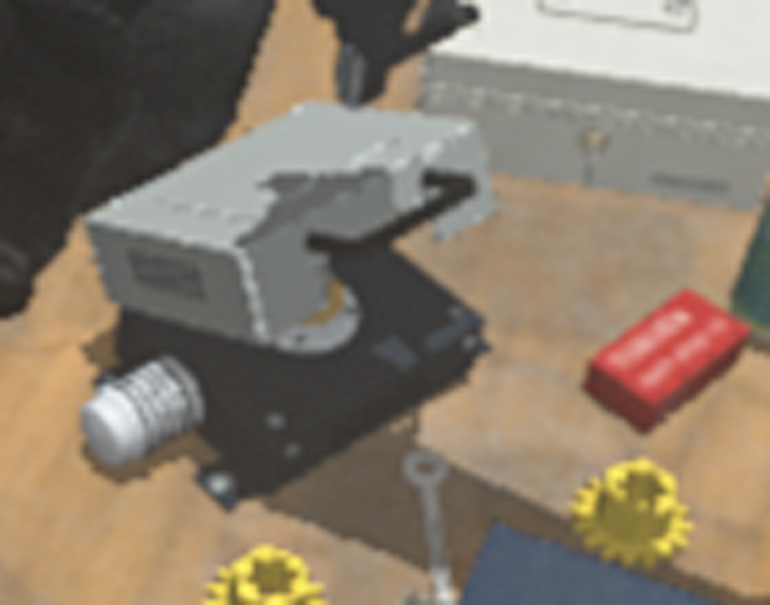

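View pics/w5c.png

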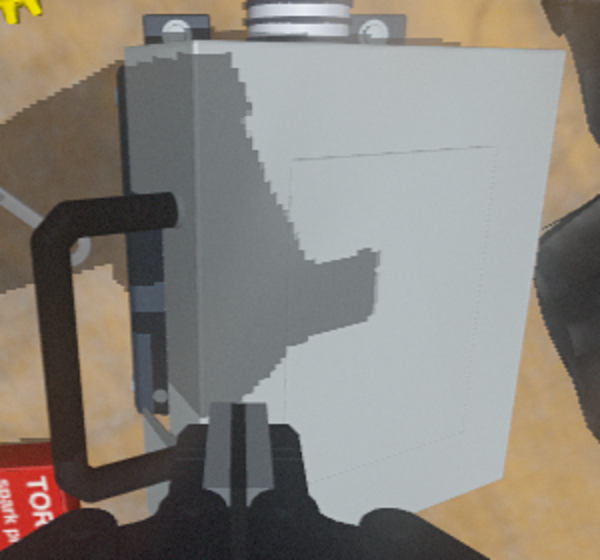

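Run:
```python
from h import *
from scipy.optimize import least_squares
_,Ks,Ts=cam('scene');_,Kd,Td=cam('side'); w,Kw,Tw=cam('wrist')
B=[0,.094,.058];Bm=[0,-.094,.058];F=[-.155,.094,.058];Fm=[-.155,-.094,.058]
H1=[-.195,.039,.043];H2=[-.195,-.039,.043]; Fb=[-.155,.094,0]
wr=[(B,481.5,76),(Bm,450,290),(F,296.5,71)]
c=lambda u,v:(320+u/5.5,110+v/5.5)
sc=[(B,*c(88,225)),(F,*c(245,250)),(Fb,*c(268,345)),(Fm,*c(483,130)),(Bm,*c(300,103))]
d=lambda u,v:(130+u/3,100+v/3)
sd=[(B,*d(365,370)),(Bm,*d(203,348)),(F,*d(410,240)),(Fm,*d(240,228))]
def f(p):
    out=[]
    for S,K,T in ((wr,Kw,Tw),(sc,Ks,Ts),(sd,Kd,Td)):
        out.append(proj(coverpt(p,[s[0] for s in S]),K,T)-np.array([s[1:] for s in S]))
    a=np.vstack(out)
    # bar centreline in wrist: u at given v
    b=proj(coverpt(p,[H1,H2]),Kw,Tw); L=lambda v:226.5+(v-172)*(8.5/110)
    e=[b[0,0]-L(b[0,1]),b[1,0]-L(b[1,1])]
    return np.r_[a.ravel(),e]
r=least_squares(f,[.5735,.04,0,.45],loss='soft_l1')
print(r.x.round(4)); print(f(r.x)[:-2].reshape(-1,2).round(1).tolist(),f(r.x)[-2:])
print(coverpt(r.x,[-.195,0,.043]))
```

```text
[ 0.5654  0.0389 -0.      0.5287]
[[0.8, -1.4], [1.3, 0.4], [0.2, -0.1], [-0.6, -0.8], [-0.5, -0.6], [0.2, -0.7], [-0.1, -3.1], [2.0, -0.3], [-1.1, -1.1], [-2.1, -1.7], [-3.6, -0.8], [0.1, -3.3]] [-3.39666031 -0.47639212]
[[0.49375904 0.03887688 0.18649096]]
```

>>> move_arm(newtons=60, steps=[-0.3, -3, -0.1, 1, 0, 0, 0, -0.3, -2.8, -0.2, 0, 0, 0, 0, -0.3, 0, 0, 0, 0, 0, 0])

```text
t: 5.9
eef_pos: [0.4869, 0.0385, 0.2368]
tool_rot: [-0.0, 0.709, 0.705, -0.002]
contact_force: [0.6, 0.5, -0.9]
gripper_width: 0.352
```

Run:
```python
from h import *
p,K,T=cam('wrist'); save(p,'w6.png'); 
o=obs(); print(o['t'],o['eef_pos'].round(4),o['contact_force'].round(1),o['gripper_width'])
for th,x in ((.47,.5735),(.5287,.5654)):
  print(proj(coverpt([x,.0395,0,th],[[-.195,.039,.043],[-.195,-.039,.043],[-.155,.094,.058],[0,.094,.058],[0,-.094,.058]]),K,T).round(0).tolist())
```

```text
5.95 [0.4889 0.0385 0.2371] [ 0.5 -0.3 -0.1] 0.3501775862465161
[[332.0, 162.0], [331.0, 274.0], [407.0, 64.0], [566.0, 69.0], [519.0, 282.0]]
[[332.0, 165.0], [331.0, 281.0], [409.0, 63.0], [557.0, 69.0], [512.0, 281.0]]
```

View pics/w6.png

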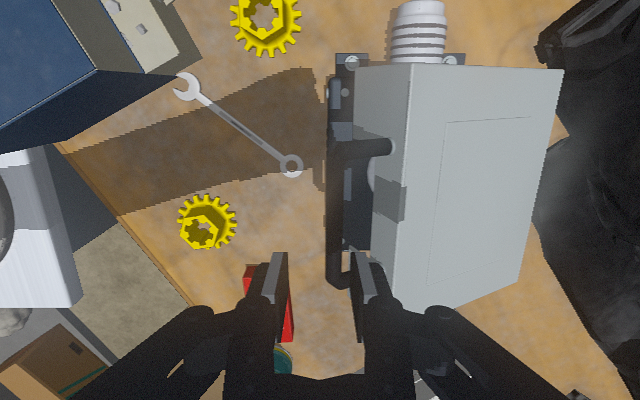

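>>> move_arm(steps=[-0.3, 0.75, 0.1, -2.7, 0, 0, 0, -0.3, 0, 0, -3, 0, 0, 0, -0.3, 0, 0, 0, 0, 0, 0, -1, 0, 0, 0, 0, 0, 0, -1, 0, 0, 0, 0, 0, 0, -1, 0, 0, 0, 0, 0, 0])

```text
t: 6.55
eef_pos: [0.4964, 0.0401, 0.1809]
tool_rot: [-0.001, 0.71, 0.705, -0.002]
contact_force: [-6.8, -0.1, 0.1]
gripper_width: 0.096
```

Run:
```python
from h import *
p,K,T=cam('wrist'); save(p,'w7.png'); 
o=obs(); print(o['t'],o['eef_pos'].round(4),o['contact_force'].round(1),o['gripper_width'])
```

```text
6.6 [0.4964 0.0401 0.1809] [-6.2  0.6  0.2] 0.09902736470279731
```

View pics/w7.png

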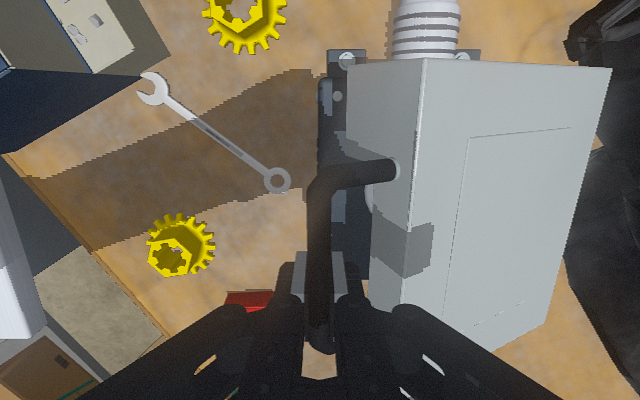

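Run:
```python
from h import *
w,Kw,Tw=cam('wrist')
# w6 camera pose: shift of TCP only
T6=Tw.copy(); T6[:3,3]+=np.array([.4889,.0385,.2371])-tool()[:3,3]
for z in (.165,.17,.175,.18,.185,.19,.195):
    a=onz(337,147,Kw,T6,z);b=onz(337,282,Kw,T6,z); c=onz(330,176,Kw,Tw,z)
    print(z,a.round(4),b.round(4),((a+b)/2)[1].round(4),(a-b)[1].round(4),'now',c.round(4))
for d in (-.01,0,.006,.025):
    P=tool()@np.array([[0,0,d,1]]).T; print(d,proj(P[:3].T,Kw,Tw).round(1), proj((P[:3].T+[0,.011,0]),Kw,Tw).round(1))
```

```text
0.165 [0.4997 0.0853 0.165 ] [ 0.5009 -0.014   0.165 ] 0.0356 0.0993 now [0.5012 0.0825 0.165 ]
0.17 [0.4995 0.0862 0.17  ] [ 0.5006 -0.0108  0.17  ] 0.0377 0.097 now [0.501  0.0839 0.17  ]
0.175 [0.4992 0.087  0.175 ] [ 0.5003 -0.0076  0.175 ] 0.0397 0.0946 now [0.5009 0.0852 0.175 ]
0.18 [0.499  0.0879 0.18  ] [ 0.5001 -0.0044  0.18  ] 0.0417 0.0923 now [0.5007 0.0865 0.18  ]
0.185 [0.4987 0.0887 0.185 ] [ 0.4998 -0.0012  0.185 ] 0.0438 0.0899 now [0.5006 0.0878 0.185 ]
0.19 [0.4985 0.0896 0.19  ] [0.4995 0.002  0.19  ] 0.0458 0.0876 now [0.5005 0.0891 0.19  ]
0.195 [0.4982 0.0905 0.195 ] [0.4992 0.0052 0.195 ] 0.0478 0.0853 now [0.5003 0.0904 0.195 ]
-0.01 [[320.5 282.3]] [[320.4 260.5]]
0 [[320.4 270.6]] [[320.3 250. ]]
0.006 [[320.4 264.3]] [[320.3 244.2]]
0.025 [[320.2 246.9]] [[320.1 228.5]]
```

>>> move_arm(steps=[-0.5, 0, 0, 0, 0, 0, 0, -0.5, 0, 0, 0, 0, 0, 0, -0.5, -0.2, 0, -1.2, 0, 0, 0, -0.5, 0, 0, 0, 0, 0, 0, -1, 0, 0, 0, 0, 0, 0, -1, 0, 0, 0, 0, 0, 0])

```text
t: 7.25
eef_pos: [0.4963, 0.0397, 0.1679]
tool_rot: [-0.0, 0.71, 0.704, 0.0]
contact_force: [2.4, 0.1, -6.1]
gripper_width: 0.101
```

Run:
```python
from h import *
p,K,T=cam('wrist'); save(p,'w8.png'); 
o=obs(); print(o['t'],o['eef_pos'].round(4),o['contact_force'].round(1),o['gripper_width'])
```

```text
7.3 [0.4963 0.0398 0.1679] [ 3.2 -0.3 -7.4] 0.1050381640907304
```

View pics/w8.png

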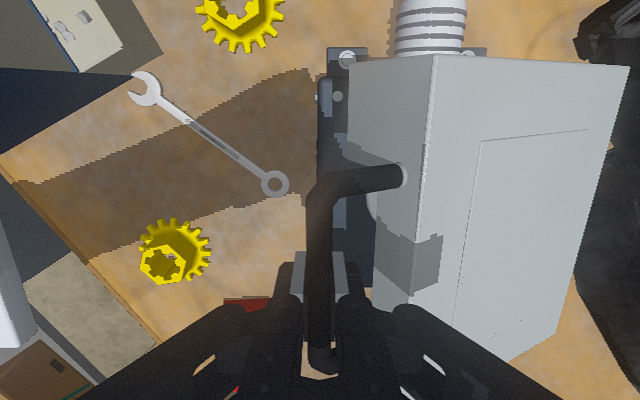

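>>> move_arm(newtons=80, steps=[-1, 0, 0, 0, 0, 0, 0, -1, 1.18, 0, 1.28, 0, 0, 0, -1, 1.28, 0, 1.18, 0, 0, 0, -1, 1.38, 0, 1.06, 0, 0, 0, -1, 1.48, 0, 0.94, 0, 0, 0, -1, 0, 0, 0, 0, 0, 0])

```text
t: 7.9
eef_pos: [0.5507, 0.0393, 0.2136]
tool_rot: [0.0, 0.71, 0.704, 0.0]
contact_force: [-0.3, -4.4, 1.9]
gripper_width: 0.096
```

Run:
```python
from h import *
p,K,T=cam('wrist'); save(p,'w9.png'); 
o=obs(); print(o['t'],o['eef_pos'].round(4),o['contact_force'].round(1),o['gripper_width'])
```

```text
7.95 [0.5501 0.0393 0.2133] [ 1.2 -2.2  0.9] 0.09406843153111043
```

View pics/w9.png

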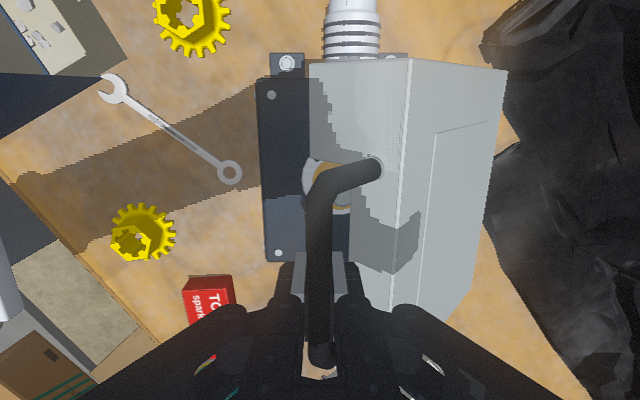

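Holding; the cover follows. Continue the arc (60°→100°).

>>> move_arm(steps=[-1, 1.55, 0, 0.8, 0, 0, 0, -1, 1.61, 0, 0.67, 0, 0, 0, -1, 1.66, 0, 0.53, 0, 0, 0, -1, 1.71, 0, 0.38, 0, 0, 0])

```text
t: 8.35
eef_pos: [0.6132, 0.0388, 0.2371]
tool_rot: [-0.0, 0.71, 0.704, -0.002]
contact_force: [-6.2, -3.9, 2.5]
gripper_width: 0.099
```

Run:
```python
from h import *
p,K,T=cam('wrist'); save(p,'w10.png'); 
o=obs(); print(o['t'],o['eef_pos'].round(4),o['contact_force'].round(1),o['gripper_width'])
```

```text
8.4 [0.6159 0.0388 0.2376] [-0.5 -4.7 10.1] 0.09669039837716269
```

View pics/w10.png

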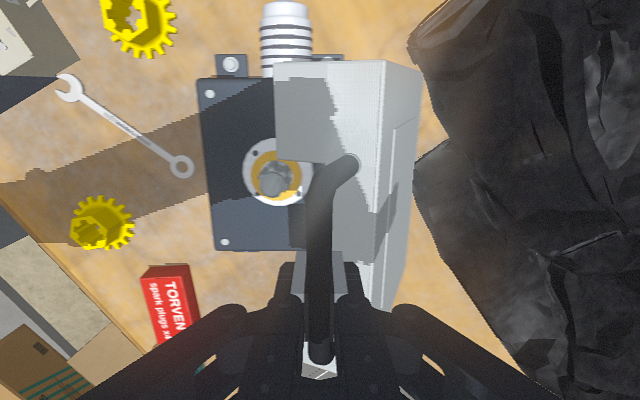

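>>> move_arm(steps=[-1, 1.73, 0, 0.22, 0, 0, 0, -1, 1.74, 0, 0.08, 0, 0, 0, -1, 1.74, 0, -0.08, 0, 0, 0, -1, 1.73, 0, -0.22, 0, 0, 0, -1, 1.2, 0, -0.25, 0, 0, 0, -1, 0, 0, 0, 0, 0, 0])

```text
t: 9.0
eef_pos: [0.6975, 0.0387, 0.2343]
tool_rot: [0.001, 0.71, 0.704, 0.001]
contact_force: [3.4, -4.6, 2.4]
gripper_width: 0.097
```

Run:
```python
from h import *
p,K,T=cam('wrist'); save(p,'w11.png'); 
p,K,T=cam('side'); save(p[100:300,130:350].repeat(3,0).repeat(3,1),'s11.png'); 
o=obs(); print(o['t'],o['eef_pos'].round(4),o['contact_force'].round(1),o['gripper_width'],o['q'].round(2))
```

```text
9.1 [0.6969 0.0387 0.2345] [ 3.  -4.5  1.8] 0.09257437348998214 [ 0.22  0.58 -0.56  1.46  0.32  1.19 -0.39]
```

View pics/w11.png

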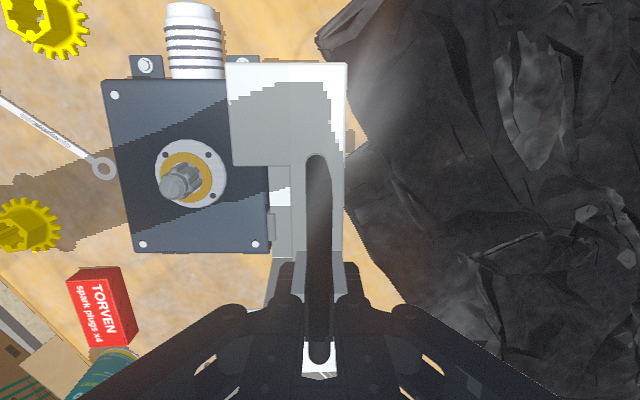

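View pics/s11.png

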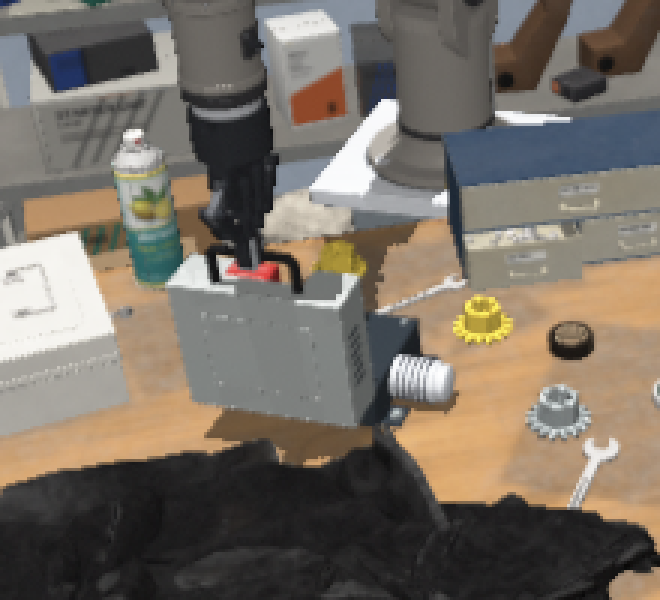

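>>> move_arm(steps=[-1, 1.2, 0, -0.4, 0, 0, 0, -1, 0.8, 0, -0.3, 0, 0, 0, -1, 0, 0, 0, 0, 0, 0])

```text
t: 9.4
eef_pos: [0.7168, 0.0391, 0.2275]
tool_rot: [0.001, 0.71, 0.704, 0.001]
contact_force: [3.7, -4.3, 0.2]
gripper_width: 0.094
```

Run:
```python
from h import *
p,K,T=cam('wrist'); save(p,'w12.png'); 
o=obs(); print(o['t'],o['eef_pos'].round(4),o['contact_force'].round(1),o['gripper_width'])
r=models.place_of('wrist','shaft_seat'); print(r[:2])
r=models.place_of('wrist','cover_hinge'); print(r[:2])
for x in (.566,.570,.574):
  for y in (.039,):
    print(x,proj([[x,y,.058],[x,y,.086],[x,y,.1]],K,T).round(1).tolist())
```

```text
9.45 [0.7168 0.0391 0.2275] [ 5.  -4.1  1.2] 0.09366693953410281
[{'position': [180.5, 163.9], 'score': 0.56}]
[{'position': [177.4, 245.3], 'score': 0.59}, {'position': [306.9, 94.0], 'score': 0.47}]
0.566 [[162.5, 179.7], [148.4, 188.0], [140.4, 192.8]]
0.57 [[166.7, 179.6], [153.0, 188.0], [145.1, 192.8]]
0.574 [[170.8, 179.6], [157.5, 188.0], [149.9, 192.7]]
```

View pics/w12.png

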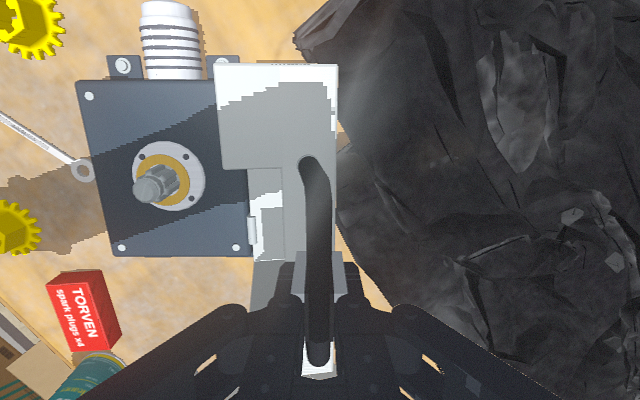

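>>> move_arm(steps=[0, 0, 0, 0, 0, 0, 0, 0, 0, 0, 0, 0, 0, 0, 0, 0, 0, 2, 0, 0, 0, 0, 0, 0, 4.5, 0, 0, 0, 0.5, -3.5, 0, 3, 0, 0, 0, 1, -4.5, 0, 0, 0, 0, 0, 1, -4.5, 0, 0, 0, 0, 0, 1, -2, 0, 0, 0, 0, 0])

```text
t: 10.35
eef_pos: [0.5668, 0.0414, 0.3221]
tool_rot: [-0.0, 0.709, 0.706, -0.001]
contact_force: [0.4, 0.8, 0.4]
gripper_width: 0.999
```

>>> move_arm(steps=[1, 0, 0, 0, 0, 0, 0])

```text
t: 10.45
eef_pos: [0.5678, 0.041, 0.3225]
tool_rot: [0.0, 0.709, 0.705, -0.001]
contact_force: [-0.4, -0.1, 0.6]
gripper_width: 1.002
```

Run:
```python
from h import *
p,K,T=cam('wrist'); save(p,'w13.png'); save(cv2.resize(p[110:290,230:430],None,fx=4,fy=3.3*4/3.3*0.8333*1,interpolation=cv2.INTER_CUBIC),'w13c.png')
o=obs(); print(o['t'],o['eef_pos'].round(4),o['contact_force'].round(1),o['gripper_width'])
r=models.place_of('wrist','shaft_seat'); print(r[:2])
for x in (.566,.570,.574):
    print(x,proj([[x,.039,.058],[x,.039,.086],[x,.039,.1]],K,T).round(1).tolist())
p,K,T=cam('side'); save(p[100:300,130:350].repeat(3,0).repeat(3,1),'s13.png');
```

```text
10.5 [0.5696 0.0406 0.3225] [0.2 0.2 0.6] 0.997940568204028
[{'position': [160.7, 318.7], 'score': 0.98}]
0.566 [[318.2, 159.8], [318.2, 164.9], [318.1, 167.6]]
0.57 [[321.5, 159.8], [321.6, 164.8], [321.7, 167.6]]
0.574 [[324.7, 159.8], [325.1, 164.8], [325.3, 167.6]]
```

View pics/w13.png

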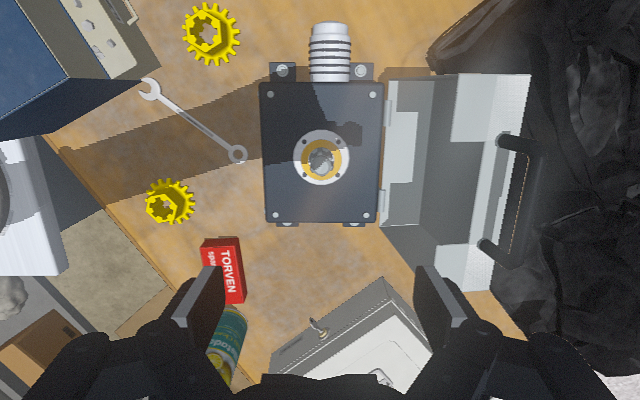

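View pics/s13.png

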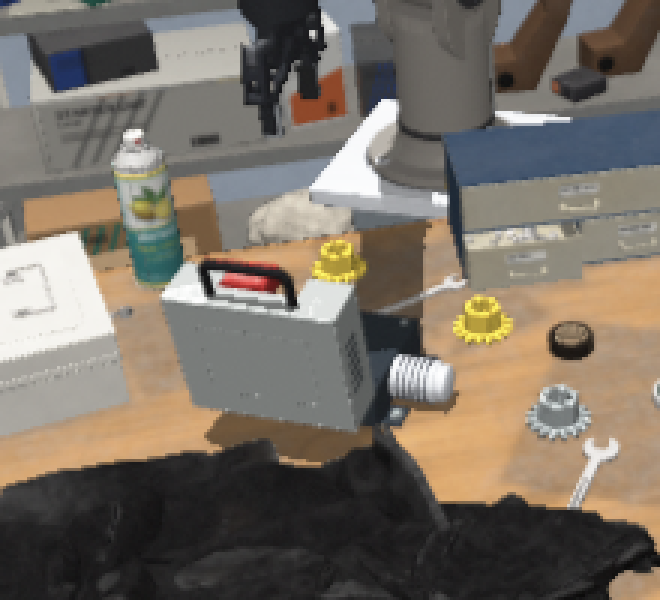

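View pics/w13c.png

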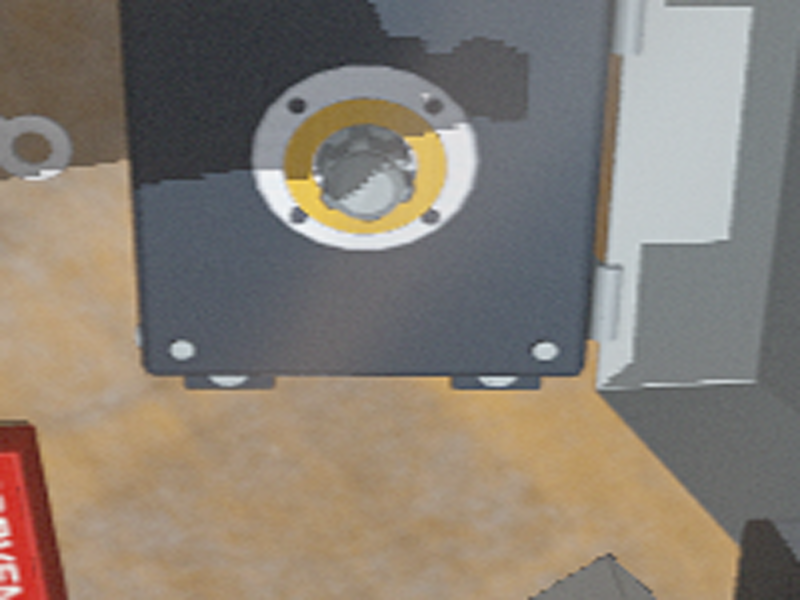

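>>> move_arm(steps=[1, 0, 0, -4.5, 0, 0, 0, 1, 0, 0, -4.5, 0, 0, 0, 1, 0, 0, -4.5, 0, 0, 0, 1, 0, 0, 0, 0, 0, 0, 1, 0, 0, 0, 0, 0, 0])

```text
t: 11.1
eef_pos: [0.5717, 0.0404, 0.1872]
tool_rot: [-0.001, 0.71, 0.705, -0.0]
contact_force: [-0.0, 0.2, 1.0]
gripper_width: 1.002
```

```bash
cat > ov.py <<'E'
from h import *
def teeth(cx,cy,a,z=.058+.025):
    pts=[]
    # star outline 6 teeth at r 11/15, 6mm wide
    for k in range(6):
        t=a+k*np.pi/3
        for (r,w) in ((np.sqrt(.011**2-.003**2),-.003),(.0147,-.003),(.0147,.003),(np.sqrt(.011**2-.003**2),.003)):
            pts.append([cx+r*np.cos(t)-w*np.sin(t),cy+r*np.sin(t)+w*np.cos(t),z])
    return np.array(pts)
def circ(cx,cy,r,z):
    t=np.linspace(0,2*np.pi,61); return np.c_[cx+r*np.cos(t),cy+r*np.sin(t),np.full(61,z)]
E
python3 - <<'E'
from ov import *
p,K,T=cam('wrist'); np.savez('w14.npz',p=p,K=K,T=T)
o=obs(); print(o['t'],o['eef_pos'].round(4))
print(models.place_of('wrist','shaft_seat')[:1], proj([[.57,.0405,.058],[.57,.0405,.1]],K,T))
u,v=proj([[.57,.0405,.07]],K,T)[0].astype(int)
c=p[v-45:v+45,u-55:u+55]; save(cv2.resize(c,None,fx=6.5,fy=6.5,interpolation=cv2.INTER_CUBIC),'w14.png'); print(u,v)
E
```

```text
11.15 [0.5727 0.0406 0.1888]
[{'position': [188.0, 317.1], 'score': 0.93}] [[318.02200207 190.84873387]
 [317.77860824 207.85494536]]
317 195
```

View pics/w14.png

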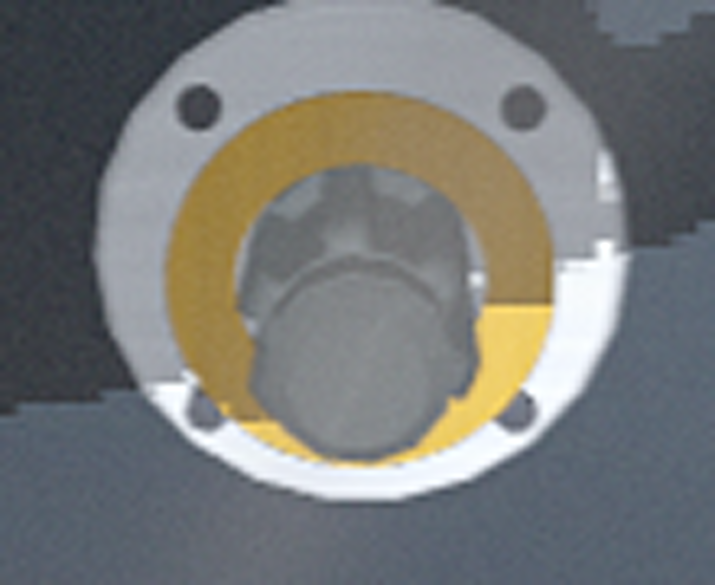

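Overlay the model to fit the centre and spline angle.

Run:
```python
from ov import *
from scipy.optimize import least_squares
d=np.load('w14.npz'); p,K,T=d['p'],d['K'],d['T']
# brass mask ellipse (outer) at z=.064
hsv=cv2.cvtColor(p,cv2.COLOR_RGB2HSV)
m=((hsv[...,0]>15)&(hsv[...,0]<32)&(hsv[...,1]>110)).astype(np.uint8)
m[:150]=0;m[250:]=0;m[:,:260]=0;m[:,380:]=0
cs,_=cv2.findContours(m,cv2.RETR_EXTERNAL,cv2.CHAIN_APPROX_NONE)
c=max(cs,key=cv2.contourArea); hull=cv2.convexHull(c)[:,0].astype(float)+0.0
P=np.array([onz(u,v,K,T,.064) for u,v in hull])
f=lambda q:np.hypot(P[:,0]-q[0],P[:,1]-q[1])-q[2]
r=least_squares(f,[.57,.04,.025],loss='soft_l1',f_scale=.0005); print('washer',r.x.round(5),np.abs(r.fun).mean())
cx,cy=r.x[:2]
u0,v0,s=317-55,195-45,8
big=cv2.resize(p[v0:v0+90,u0:u0+110],None,fx=s,fy=s,interpolation=cv2.INTER_CUBIC)
big=cv2.cvtColor(big,cv2.COLOR_RGB2BGR)
out=[]
for a in (0,15,30,45):
    im=big.copy()
    def dr(P,col):
        q=((proj(P,K,T)-[u0,v0]+.5)*s-.5).astype(np.int32); cv2.polylines(im,[q],True,col,1)
    dr(circ(cx,cy,.025,.064),(0,0,255)); dr(circ(cx,cy,.008,.1),(0,255,0)); dr(circ(cx,cy,.011,.097),(0,255,0))
    dr(teeth(cx,cy,np.radians(a),.083),(255,255,0)); 
    out.append(im[100:600,130:660])
im=np.vstack([np.hstack(out[:2]),np.hstack(out[2:])]); cv2.imwrite('pics/w14o.png',cv2.resize(im,(800,600*500*2//1132 if 0 else 600)))
```

```text
washer [0.56952 0.04016 0.02481] 9.312772156706318e-05
```

View pics/w14o.png

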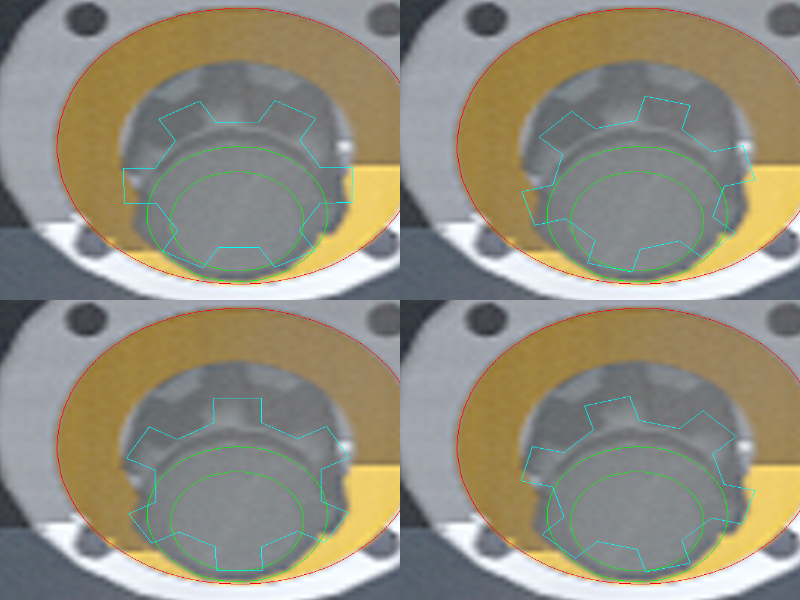

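Run:
```python
from ov import *
d=np.load('w14.npz'); p,K,T=d['p'],d['K'],d['T']
cx,cy=.56952,.04016
u0,v0,s=317-25,195-28,12
big=cv2.resize(p[v0:v0+50,u0:u0+50],None,fx=s,fy=s,interpolation=cv2.INTER_CUBIC)
g=cv2.cvtColor(big,cv2.COLOR_RGB2BGR).astype(float); g=np.clip((g-60)*2.2,0,255).astype(np.uint8)
cv2.imwrite('pics/w14g.png',g)
def rend(a):
    im=np.full_like(g,90)
    def q(P): return ((proj(P,K,T)-[u0,v0]+.5)*s-.5).astype(np.int32)
    cv2.fillPoly(im,[q(circ(cx,cy,.025,.064))],(60,160,200)); cv2.fillPoly(im,[q(circ(cx,cy,.016,.064))],(120,120,120))
    zs=np.linspace(.058,.083,120); n=24
    for z in zs: 
        P=teeth(cx,cy,np.radians(a),z); Q=q(P)
        cv2.fillPoly(im,[Q],(100,100,100))
        # shade side edges by normal azimuth
        for i in range(len(P)):
            j=(i+1)%len(P); e=P[j]-P[i]; nrm=np.arctan2(-e[0],e[1]); c=int(110+60*np.cos(nrm-np.radians(60))); cv2.line(im,tuple(map(int,Q[i])),tuple(map(int,Q[j])),(c,c,c),2)
    cv2.fillPoly(im,[q(teeth(cx,cy,np.radians(a),.083))],(200,200,200))
    for z in np.linspace(.083,.097,60): cv2.fillPoly(im,[q(circ(cx,cy,.011,z))],(110,110,110))
    cv2.fillPoly(im,[q(circ(cx,cy,.011,.097))],(150,150,150)); cv2.fillPoly(im,[q(circ(cx,cy,.008,.1))],(170,170,170))
    cv2.putText(im,str(a),(10,40),0,1,(0,0,255),2); return im
ims=[g]+[rend(a) for a in (0,10,20,30,40)]
ims=[cv2.resize(i,(266,266)) for i in ims]
cv2.imwrite('pics/w14r.png',np.vstack([np.hstack(ims[:3]),np.hstack(ims[3:])]))
```

```text
(no output)
```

View pics/w14r.png

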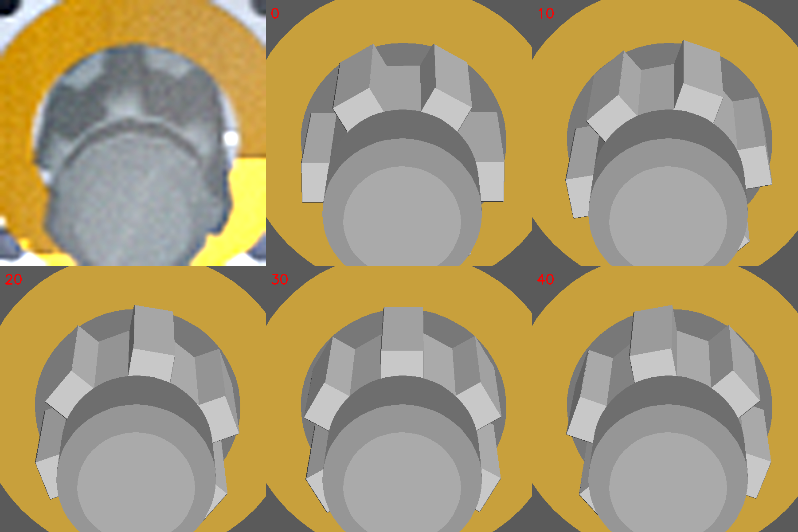

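View pics/w14g.png

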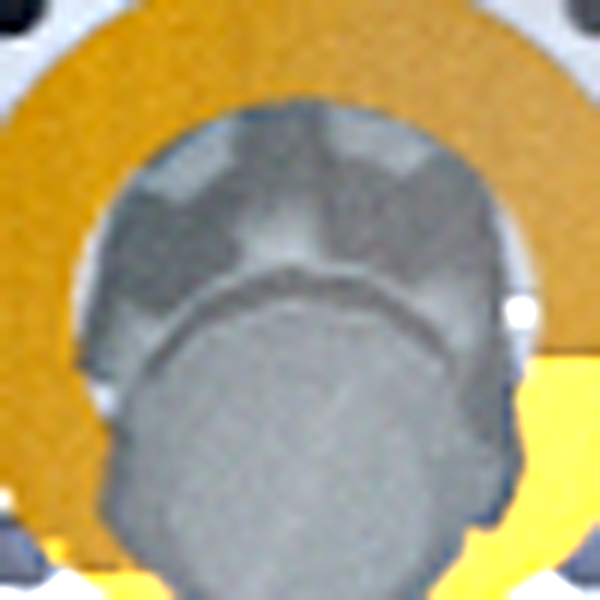

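```bash
cat > fitang.py <<'E'
from ov import *
def fit(p,K,T,cx,cy,angs,u0,v0,w=56,s=8,ztop=.086):
    g=cv2.resize(p[v0:v0+w,u0:u0+w],None,fx=s,fy=s,interpolation=cv2.INTER_CUBIC).astype(float).mean(2)
    q=lambda P:((proj(P,K,T)-[u0,v0]+.5)*s-.5).astype(np.int32)
    H,W=g.shape
    roi=np.zeros((H,W),np.uint8)
    for z in (.064,.07,.075,.08,.083): cv2.fillPoly(roi,[q(circ(cx,cy,.0155,z))],1)
    top=np.zeros((H,W),np.uint8)
    for z in np.linspace(.086,.1,40): cv2.fillPoly(top,[q(circ(cx,cy,.0112,z))],1)
    res=[]
    for a in angs:
        L=np.zeros((H,W),np.int32)
        cv2.fillPoly(L,[q(circ(cx,cy,.0155,.058))],1)
        for z in np.linspace(.058,.083,100):
            P=teeth(cx,cy,np.radians(a),z);Q=q(P)
            n=len(P)
            for i in range(n):
                cv2.line(L,tuple(map(int,Q[i])),tuple(map(int,Q[(i+1)%n])),2+i,2)
        P=teeth(cx,cy,np.radians(a),.083);Q=q(P)
        cv2.fillPoly(L,[Q],40)
        for k in range(6): cv2.fillPoly(L,[Q[4*k:4*k+4]],50+k)
        ok=(roi>0)&(top==0)
        l=L[ok];v=g[ok]
        cnt=np.bincount(l,minlength=60);sm=np.bincount(l,v,minlength=60);sq=np.bincount(l,v*v,minlength=60)
        sse=(sq-sm**2/np.maximum(cnt,1)).sum(); res.append(sse/len(v))
    return np.array(res)
E
python3 - <<'E'
from fitang import *
d=np.load('w14.npz'); p,K,T=d['p'],d['K'],d['T']
A=np.arange(0,60,2)
for dx,dy in ((0,0),(-.0005,0),(.0005,0),(0,.0007),(0,-.0007)):
    r=fit(p,K,T,.56952+dx,.04016+dy,A,317-28,195-30); i=r.argmin(); print(dx,dy,A[i],r.min().round(1),list(zip(A,r.round(0)))[i-3:i+4])
E
```

```text
0 0 38 185.4 [(np.int64(32), np.float64(197.0)), (np.int64(34), np.float64(193.0)), (np.int64(36), np.float64(187.0)), (np.int64(38), np.float64(185.0)), (np.int64(40), np.float64(192.0)), (np.int64(42), np.float64(206.0)), (np.int64(44), np.float64(219.0))]
-0.0005 0 36 143.2 [(np.int64(30), np.float64(166.0)), (np.int64(32), np.float64(158.0)), (np.int64(34), np.float64(149.0)), (np.int64(36), np.float64(143.0)), (np.int64(38), np.float64(144.0)), (np.int64(40), np.float64(155.0)), (np.int64(42), np.float64(170.0))]
0.0005 0 24 221.0 [(np.int64(18), np.float64(234.0)), (np.int64(20), np.float64(228.0)), (np.int64(22), np.float64(223.0)), (np.int64(24), np.float64(221.0)), (np.int64(26), np.float64(223.0)), (np.int64(28), np.float64(227.0)), (np.int64(30), np.float64(234.0))]
0 0.0007 22 182.1 [(np.int64(16), np.float64(194.0)), (np.int64(18), np.float64(188.0)), (np.int64(20), np.float64(185.0)), (np.int64(22), np.float64(182.0)), (np.int64(24), np.float64(183.0)), (np.int64(26), np.float64(185.0)), (np.int64(28), np.float64(189.0))]
0 -0.0007 36 194.4 [(np.int64(30), np.float64(203.0)), (np.int64(32), np.float64(201.0)), (np.int64(34), np.float64(197.0)), (np.int64(36), np.float64(194.0)), (np.int64(38), np.float64(199.0)), (np.int64(40), np.float64(210.0)), (np.int64(42), np.float64(226.0))]
```

>>> move_arm(steps=[1, 0, 1.5, 4, 0, 0, 0, 1, 0, 4, 2, 0, 0, 0, 1, 0, 4.8, 0, 0, 0, 0, 1, 0, 4.8, 0, 0, 0, 0, 1, 0, 4.8, 0, 0, 0, 0, 1, 0.5, 4.8, 0, 0, 0, 0, 1, 0.5, 3.8, -2, 0, 0, 0, 1, 0, 0, -3, 0, 0, 0])

```text
t: 12.0
eef_pos: [0.5814, 0.3344, 0.2021]
tool_rot: [-0.001, 0.707, 0.707, 0.006]
contact_force: [-0.2, 0.6, -0.4]
gripper_width: 1.0
```

>>> move_arm(steps=[1, 0, 0, 0, 0, 0, 0, 1, 0, 0, 0, 0, 0, 0])

```text
t: 12.2
eef_pos: [0.5821, 0.3243, 0.199]
tool_rot: [0.0, 0.71, 0.704, 0.001]
contact_force: [0.4, -0.3, 1.0]
gripper_width: 1.001
```

Run:
```python
from h import *
p,K,T=cam('wrist'); save(p,'w15.png'); np.savez('w15.npz',p=p,K=K,T=T)
o=obs(); print(o['t'],o['eef_pos'].round(4),o['q'].round(2))
for q in ('sprocket','bearing','tape_roll'):
  for r in models.place_of('wrist',q): v,u=r['position']; print(q,r,onz(u,v,K,T,0).round(4))
```

```text
12.25 [0.5826 0.3243 0.1997] [-0.17  0.57 -0.63  1.58  0.37  1.11 -0.9 ]
sprocket {'position': [177.4, 322.7], 'score': 0.83} [0.5856 0.3176 0.    ]
sprocket {'position': [285.1, 193.1], 'score': 0.79} [0.4323 0.1878 0.    ]
tape_roll {'position': [198.5, 192.7], 'score': 0.74} [0.4458 0.2953 0.    ]
tape_roll {'position': [177.5, 323.5], 'score': 0.2} [0.5864 0.3175 0.    ]
```

View pics/w15.png

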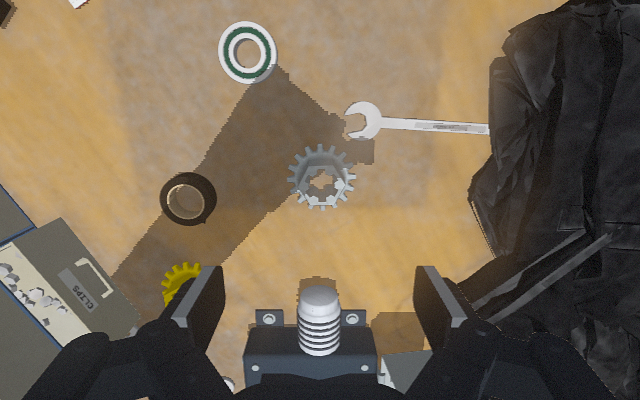

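>>> move_arm(steps=[1, 0.3, -0.6, -4, 0, 0, 0, 1, 0, 0, -4, 0, 0, 0, 1, 0, 0, 0, 0, 0, 0, 1, 0, 0, 0, 0, 0, 0])

```text
t: 12.8
eef_pos: [0.5844, 0.3188, 0.1182]
tool_rot: [-0.0, 0.71, 0.704, 0.0]
contact_force: [0.2, 1.2, 0.6]
gripper_width: 1.003
```

Run:
```python
from h import *
p,K,T=cam('wrist'); np.savez('w16.npz',p=p,K=K,T=T)
o=obs(); print(o['t'],o['eef_pos'].round(4))
for r in models.place_of('wrist','sprocket')[:1]: v,u=r['position']; print(r,onz(u,v,K,T,0).round(4))
u,v=int(u),int(v); print(u,v); save(cv2.resize(p[v-60:v+70,u-75:u+75],None,fx=4.6,fy=4.6,interpolation=cv2.INTER_CUBIC),'w16.png')
```

```text
12.85 [0.5851 0.3197 0.1195]
{'position': [195.2, 320.6], 'score': 0.79} [0.585  0.3185 0.    ]
320 195
```

View pics/w16.png

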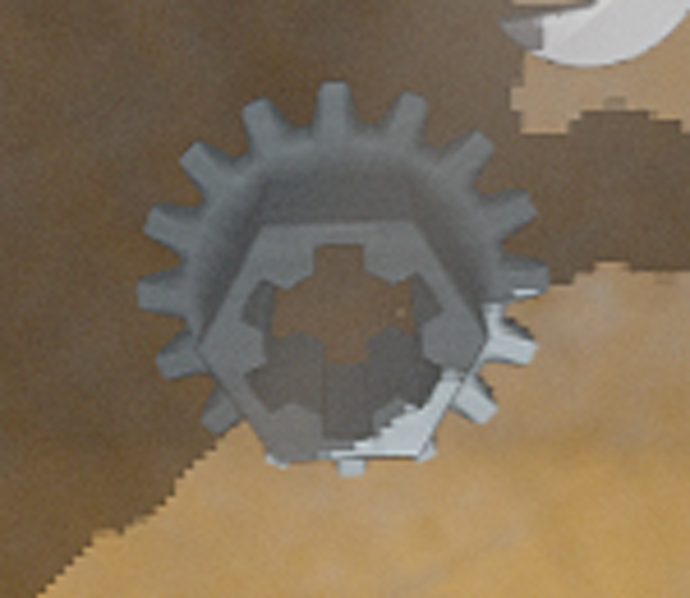

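Run:
```python
from h import *
from scipy.optimize import least_squares
d=np.load('w16.npz');K,T=d['K'],d['T']
c=np.array([(265,225),(410,222),(487,338),(418,457),(275,458),(200,345)],float)
c=(c+.5)/4.6-.5+[245,135]
P=np.array([onz(u,v,K,T,.034) for u,v in c])
def f(q):
    x,y,a=q; k=np.arange(6); t=a+np.radians(30)+k*np.pi/3
    M=np.c_[x+.0231*np.cos(t),y+.0231*np.sin(t)]
    D=np.linalg.norm(P[:,None,:2]-M[None],axis=2); j=D.argmin(1); return (P[:,:2]-M[j]).ravel()
best=min((least_squares(f,[.585,.318,a]) for a in np.radians([-25,-5,15,30])),key=lambda r:r.cost)
print(best.x, np.degrees(best.x[2])%60, (f(best.x)*1000).round(1))
```

```text
[0.58377495 0.31900893 0.54631694] 31.301654964897214 [ 0.3 -0.6 -0.7 -0.7 -0.6  0.1 -0.   0.2  0.1  0.7  0.8  0.3]
```

>>> move_arm(steps=[0.6, -0.13, -0.07, -1.5, 0, 0, -7.1, 0.6, 0, 0, -1.5, 0, 0, -7.1, 0.6, 0, 0, -1.5, 0, 0, -7.1, 0.6, 0, 0, -0.5, 0, 0, -7.1, 0.6, 0, 0, 0, 0, 0, 0])

```text
t: 13.4
eef_pos: [0.5834, 0.3191, 0.0688]
tool_rot: [0.0, 0.861, 0.509, 0.001]
contact_force: [-0.6, -0.2, -1.0]
gripper_width: 0.8
```

Run:
```python
from h import *
p,K,T=cam('wrist'); save(p,'w17.png')
o=obs(); print(o['t'],o['eef_pos'].round(4)); R_=tool()[:3,:3]; print(np.degrees(np.arctan2(R_[1,1],R_[0,1])),R_[:,2].round(4))
t=np.radians(31.3+30+60*np.arange(6)); print(proj(np.c_[.5838+.0231*np.cos(t),.319+.0231*np.sin(t),np.full(6,.034)],K,T).round(0).tolist())
```

```text
13.45 [0.5836 0.3193 0.0691]
-28.637459030447662 [ 0.0026  0.0014 -1.    ]
[[320.0, 201.0], [285.0, 220.0], [286.0, 256.0], [320.0, 274.0], [354.0, 256.0], [356.0, 220.0]]
```

View pics/w17.png

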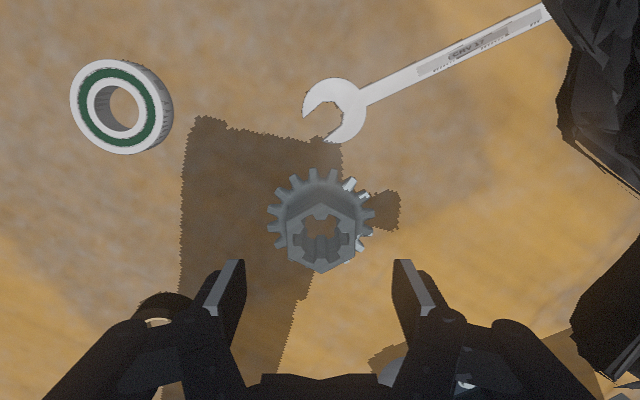

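>>> move_arm(newtons=60, steps=[0.4, 0, 0, -1.7, 0, 0, 0, 0.3, 0, 0, -1.6, 0, 0, 0, 0.3, 0, 0, 0, 0, 0, 0])

```text
t: 13.75
eef_pos: [0.5811, 0.3168, 0.0311]
tool_rot: [0.0, 0.861, 0.509, -0.002]
contact_force: [0.0, 0.5, -1.0]
gripper_width: 0.654
```

Run:
```python
from h import *
p,K,T=cam('wrist'); save(p,'w18.png'); q,_,_=cam('side'); save(cv2.resize(q[190:270,270:370],None,fx=7,fy=7,interpolation=cv2.INTER_CUBIC),'s18.png')
o=obs(); print(o['t'],o['eef_pos'].round(4),o['contact_force'],o['gripper_width'])
```

```text
13.85 [0.5823 0.3178 0.0331] [0.24008437 1.00574895 0.07537261] 0.6476669345223627
```

View pics/w18.png

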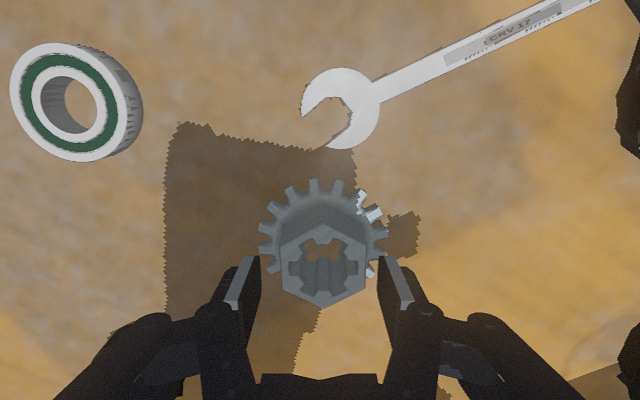

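View pics/s18.png

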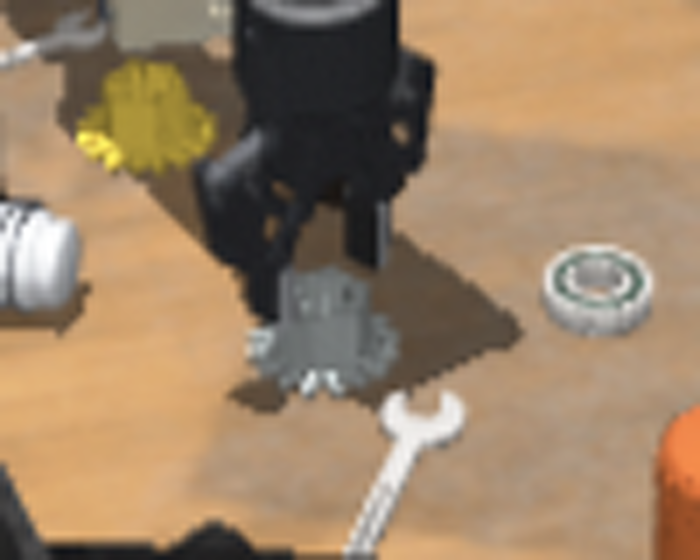

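>>> move_arm(newtons=60, steps=[-0.2, 0, 0, 0, 0, 0, 0, -0.2, 0, 0, 0, 0, 0, 0, -0.6, 0, 0, 0, 0, 0, 0, -1, 0, 0, 0, 0, 0, 0, -1, 0, 0, 0, 0, 0, 0])

```text
t: 14.35
eef_pos: [0.5833, 0.3184, 0.035]
tool_rot: [0.0, 0.861, 0.509, 0.001]
contact_force: [-0.2, -0.6, 4.9]
gripper_width: 0.424
```

Run:
```python
from h import *
p,K,T=cam('wrist'); save(p,'w19.png'); np.savez('w19.npz',p=p,K=K,T=T)
o=obs(); print(o['t'],o['eef_pos'].round(4),o['contact_force'],o['gripper_width'])
```

```text
14.4 [0.5832 0.3184 0.035 ] [-1.15276688 -2.06264196  5.08729406] 0.424179099329825
```

View pics/w19.png

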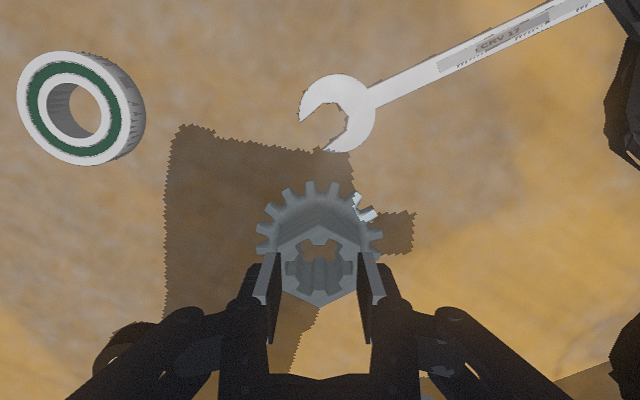

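>>> move_arm(newtons=100, steps=[-1, 0, 0, 0, 0, 0, 0, -1, 0, 0, 2, 0, 0, 0, -1, 0, 0, 4, 0, 0, 0, -1, 0, 0, 4.5, 0, 0, 0, -1, 0, 0, 4, 0, 0, 0, -1, 0, 0, 2, 0, 0, 0, -1, 0, 0, 0, 0, 0, 0])

```text
t: 15.1
eef_pos: [0.5841, 0.3193, 0.2023]
tool_rot: [-0.0, 0.861, 0.509, 0.003]
contact_force: [0.3, 0.0, -2.8]
gripper_width: 0.391
```

Run:
```python
from h import *
p,K,T=cam('wrist'); save(cv2.resize(p[160:320,240:400],None,fx=3.75,fy=3.75,interpolation=cv2.INTER_CUBIC),'w20.png'); np.savez('w20.npz',p=p,K=K,T=T,tool=tool())
o=obs(); print(o['t'],o['eef_pos'].round(4),o['contact_force'],o['gripper_width'])
R_=tool()[:3,:3]; print(np.degrees(np.arctan2(R_[1,1],R_[0,1])))
```

```text
15.15 [0.583  0.3183 0.1996] [-0.06516839 -0.13676496 -4.42004626] 0.3955524419261344
-28.814770319313048
```

View pics/w20.png

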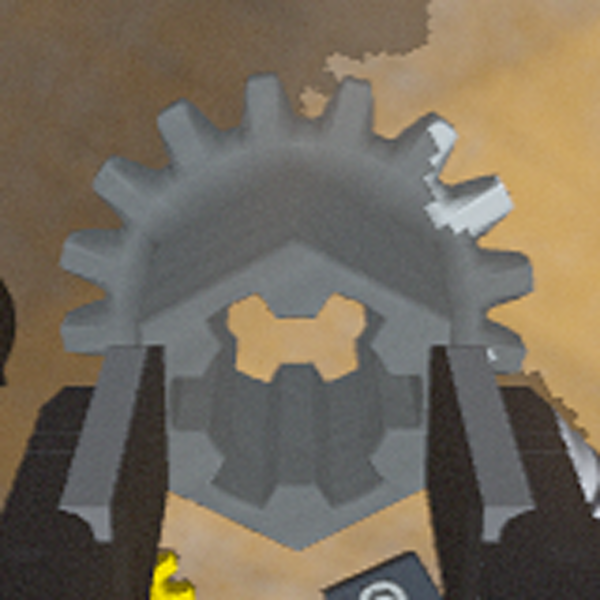

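Run:
```python
from h import *
from scipy.optimize import least_squares
d=np.load('w20.npz');K,T,tl=d['K'],d['T'],d['tool']
c=np.array([(295,240),(298,550),(140,323),(450,318)],float); c=(c+.5)/3.75-.5+[240,160]
sl=np.array([(172,400),(425,397)],float); sl=(sl+.5)/3.75-.5+[240,160]
def f(q,full=0):
    x,y,a,dz=q
    z=tl[2,3]+dz
    t=a+np.pi/6+np.arange(6)*np.pi/3; M=np.c_[x+.0231*np.cos(t),y+.0231*np.sin(t),np.full(6,z)]
    pm=proj(M,K,T); D=np.linalg.norm(c[:,None]-pm[None],axis=2); e=c-pm[D.argmin(1)]
    t=a+np.arange(6)*np.pi/3; M=np.c_[x+.016*np.cos(t),y+.016*np.sin(t),np.full(6,z)]
    pm=proj(M,K,T); D=np.linalg.norm(sl[:,None]-pm[None],axis=2); e2=sl-pm[D.argmin(1)]
    return np.r_[e.ravel(),e2.ravel(),(dz+.001)*500]
r=least_squares(f,[*tl[:2,3],np.radians(-28.8),-.001]); print(r.x,np.degrees(r.x[2]),f(r.x).round(1))
off=r.x[:2]-tl[:2,3]; print('off world',off*1000,'tool',(tl[:3,:3].T@[off[0],off[1],0])*1000)
# in-hand target after rotating by 5.3
for tgt in (36.5,):
    rot=(tgt-np.degrees(r.x[2])+30)%60-30; A=R.from_euler('z',rot,degrees=True).as_matrix()[:2,:2]
    print(rot,'TCP target',np.array([.5693,.0402])-A@off,'now',tl[:2,3])
```

```text
[ 0.58343775  0.31913793 -0.488646   -0.00131745] -27.99735333850666 [ 0.1  0.9 -0.4 -0.   0.2  0.2 -0.7 -0.1 -0.7 -0.5  1.4 -0.5 -0.2]
off world [0.42097779 0.84914709] tool [ 0.94690959 -0.04041816  0.00129695]
4.497353338506656 TCP target [0.5689469  0.03932046] now [0.58301677 0.31828878]
```

>>> move_arm(steps=[-1, 0, -3, 0, 0, 0, 0, -1, 0, -4.5, 0, 0, 0, 0, -1, -0.4, -4.8, 0, 0, 0, 5, -1, -0.5, -4.8, 0, 0, 0, 0, -1, -0.5, -4.8, 0, 0, 0, 0, -1, 0, -4, 0, 0, 0, 0, -1, 0, -2, 0, 0, 0, 0, -1, 0, 0, 0, 0, 0, 0])

```text
t: 15.95
eef_pos: [0.5671, 0.0335, 0.196]
tool_rot: [-0.0, 0.84, 0.543, -0.003]
contact_force: [0.2, -0.3, -4.2]
gripper_width: 0.397
```

>>> move_arm(steps=[-1, 0, 0, 0, 0, 0, 0, -1, 0, 0, 0, 0, 0, 0])

```text
t: 16.15
eef_pos: [0.5679, 0.0406, 0.1978]
tool_rot: [-0.001, 0.837, 0.547, -0.001]
contact_force: [-0.3, 0.5, -2.4]
gripper_width: 0.396
```

Run:
```python
from h import *
p,K,T=cam('wrist'); save(p,'w21.png'); 
o=obs(); print(o['t'],o['eef_pos'].round(4),o['contact_force'].round(1),o['gripper_width'],o['q'].round(2))
R_=tool()[:3,:3]; print(np.degrees(np.arctan2(R_[1,1],R_[0,1])),R_[:,2].round(4))
```

```text
16.2 [0.5682 0.0408 0.1982] [ 0.7  0.1 -2.9] 0.3940388295623617 [ 0.22  0.39 -0.51  1.82  0.22  0.99 -0.79]
-23.66720712207232 [-1.5e-03  8.0e-04 -1.0e+00]
```

View pics/w21.png

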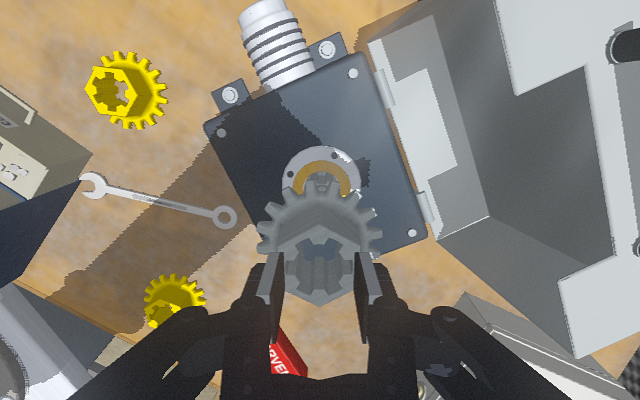

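>>> move_arm(steps=[-1, 0.1, -0.15, -2, 0, 0, 0, -1, 0, 0, -2.8, 0, 0, 0, -1, 0, 0, 0, 0, 0, 0, -1, 0, 0, 0, 0, 0, 0])

```text
t: 16.6
eef_pos: [0.5694, 0.0387, 0.151]
tool_rot: [-0.001, 0.837, 0.547, -0.0]
contact_force: [0.4, 0.6, -2.8]
gripper_width: 0.396
```

Run:
```python
from ov import *
p,K,T=cam('wrist'); save(p,'w22.png'); 
o=obs(); print(o['t'],o['eef_pos'].round(4),o['contact_force'].round(1),o['gripper_width'])
R_=tool()[:3,:3]; print(np.degrees(np.arctan2(R_[1,1],R_[0,1])))
print(proj([[.5693,.0402,.1]],K,T))
q,_,_=cam('scene'); save(cv2.resize(q[110:220,320:460],None,fx=5.5,fy=5.5,interpolation=cv2.INTER_CUBIC),'sc22.png')
im=cv2.resize(p[170:320,240:400],None,fx=5,fy=5*.8,interpolation=cv2.INTER_CUBIC); im=np.clip((im.astype(float)-20)*2,0,255).astype(np.uint8); save(im,'w22c.png')
```

```text
16.65 [0.5702 0.0387 0.1519] [ 0.8 -0.2 -3.3] 0.3890789442657557
-23.73938425202896
[[318.8321684  225.35767254]]
```

View pics/w22c.png

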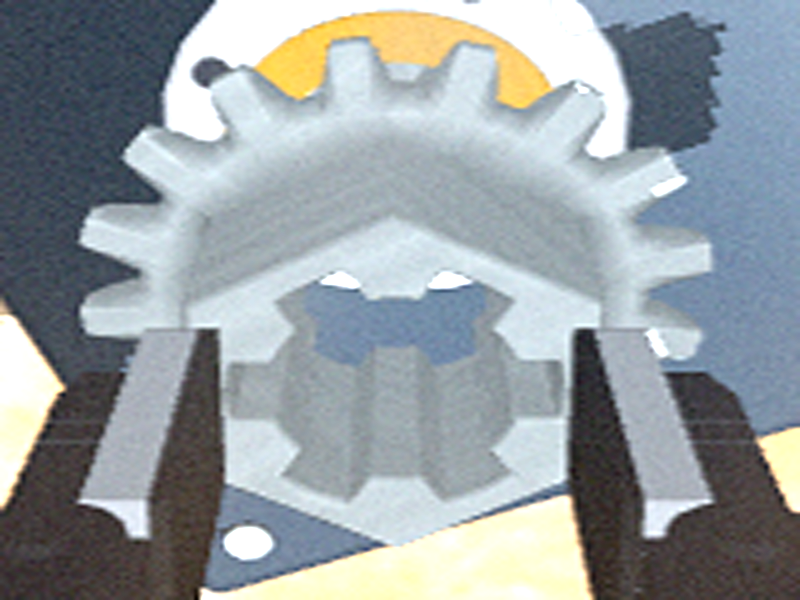

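View pics/sc22.png

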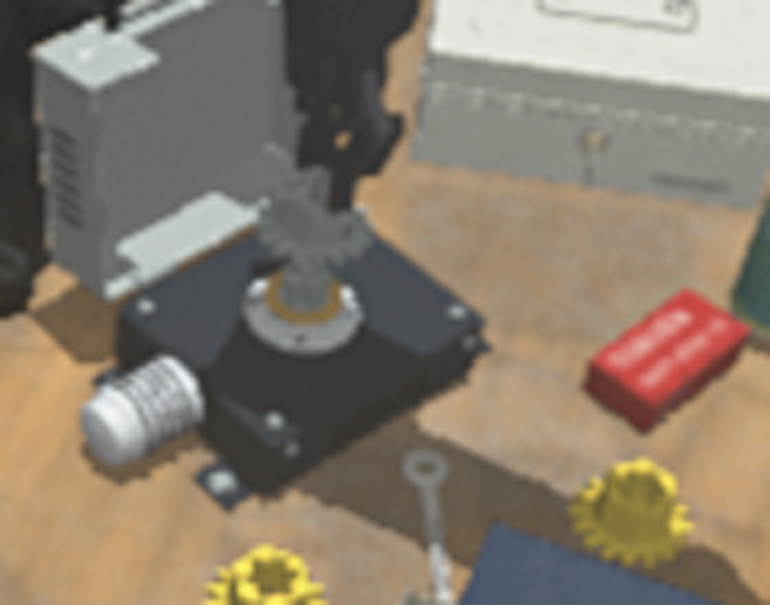

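>>> move_arm(steps=[-1, -0.1, 0.05, -1.0, 0, 0, 0, -1, 0, 0, 0, 0, 0, 0, -1, 0, 0, -0.6, 0, 0, 0, -1, 0, 0, -0.4, 0, 0, 0, -1, 0, 0, 0, 0, 0, 0])

```text
t: 17.2
eef_pos: [0.5684, 0.038, 0.1304]
tool_rot: [-0.0, 0.838, 0.546, -0.0]
contact_force: [0.0, 0.0, -3.2]
gripper_width: 0.392
```

Run:
```python
from ov import *
p,K,T=cam('wrist')
o=obs(); print(o['t'],o['eef_pos'].round(4),o['contact_force'].round(1),o['torque'].round(2),o['gripper_width'])
im=cv2.resize(p[170:320,240:400],None,fx=5,fy=5*.8,interpolation=cv2.INTER_CUBIC); im=np.clip((im.astype(float)-20)*2,0,255).astype(np.uint8); save(im,'w23c.png')
```

```text
17.25 [0.5686 0.0381 0.1307] [ 0.4  0.2 -3.8] [ 0.01 -0.01  0.06] 0.39315151246470276
```

View pics/w23c.png

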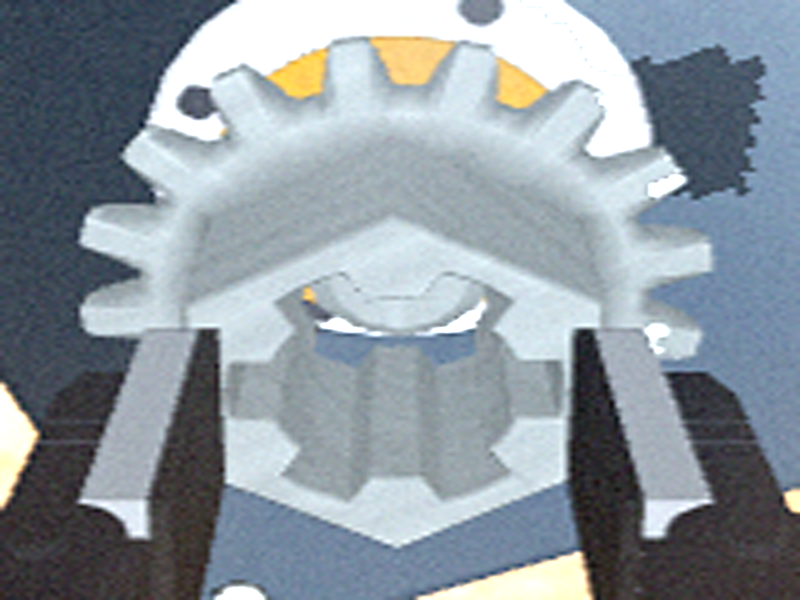

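Run:
```python
from ov import *
p,K,T=cam('wrist'); tl=tool()
o=obs(); print(o['eef_pos'])
im=cv2.resize(p[170:320,240:400],None,fx=5,fy=5,interpolation=cv2.INTER_CUBIC); im=np.clip((im.astype(float)-20)*2,0,255).astype(np.uint8)[...,::-1].copy()
def dr(P,col): 
    q=((proj(P,K,T)-[240,170]+.5)*5-.5).astype(np.int32); cv2.polylines(im,[q],True,col,1)
c=tl[:3,3]+tl[:3,:3]@[.00095,0,0]; print('spr',c)
zu=tl[2,3]-.035
dr(circ(c[0],c[1],.012,zu),(0,0,255)); dr(circ(c[0],c[1],.012,zu+.034),(0,255,255))
dr(circ(.5693,.0402,.008,.1),(0,255,0)); dr(circ(.5693,.0402,.011,.097),(0,255,0)); dr(circ(.5693,.0402,.025,.064),(255,0,0))
dr(circ(c[0],c[1],.0355,zu+.008),(255,0,255))
cv2.imwrite('pics/w24.png',im)
```

```text
[0.56873024 0.03814824 0.13099364]
spr [0.56911379 0.03901737 0.13099359]
```

View pics/w24.png

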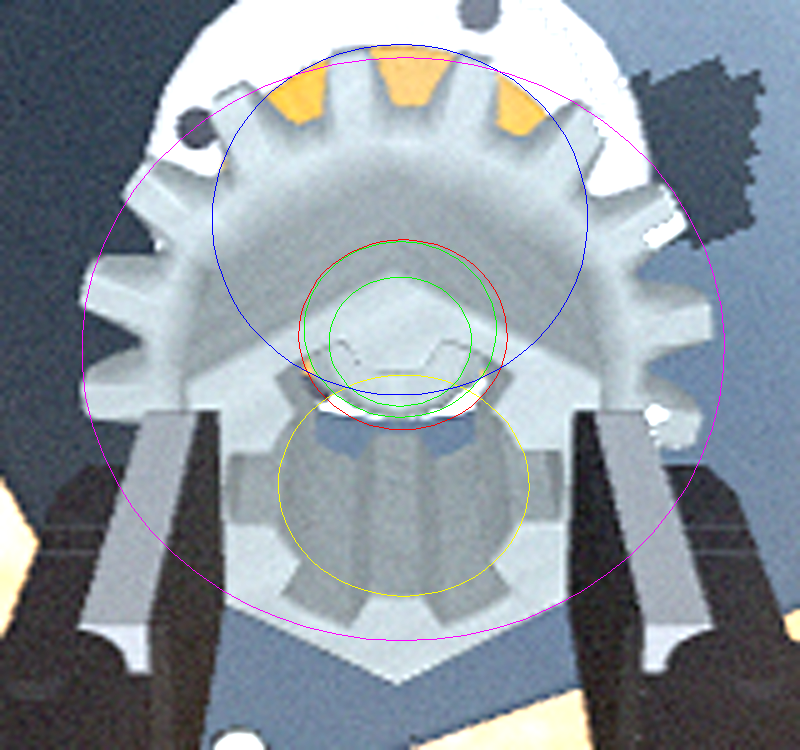

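>>> move_arm(steps=[-1, 0, 0.1, 0, 0, 0, 0, -1, 0, 0, -0.6, 0, 0, 0, -1, 0, 0, 0, 0, 0, 0, -1, 0, 0, 0, 0, 0, 0])

```text
t: 17.7
eef_pos: [0.5685, 0.0391, 0.1248]
tool_rot: [-0.0, 0.838, 0.546, -0.0]
contact_force: [0.3, -0.7, -3.5]
gripper_width: 0.391
```

>>> move_arm(steps=[-1, 0, 0, -0.4, 0, 0, 0, -1, 0, 0, -0.2, 0, 0, 0, -1, 0, 0, 0, 0, 0, 0])

```text
t: 18.0
eef_pos: [0.5685, 0.0391, 0.1187]
tool_rot: [-0.0, 0.838, 0.546, -0.0]
contact_force: [0.8, -0.4, -2.9]
gripper_width: 0.397
```

>>> move_arm(steps=[-1, 0, 0, -0.3, 0, 0, 0, -1, 0, 0, -0.3, 0, 0, 0, -1, 0, 0, 0, 0, 0, 0])

```text
t: 18.3
eef_pos: [0.5686, 0.0391, 0.1126]
tool_rot: [-0.0, 0.838, 0.546, -0.0]
contact_force: [0.2, -0.0, -3.0]
gripper_width: 0.392
```

Run:
```python
from ov import *
o=obs(); print(o['t'],o['eef_pos'].round(4),o['contact_force'].round(1),o['torque'].round(2),o['gripper_width'])
```

```text
18.3 [0.5686 0.0391 0.1126] [ 0.2 -0.  -3. ] [-0.02 -0.01  0.04] 0.39202605262696977
```

>>> move_arm(steps=[-1, 0, 0, -0.5, 0, 0, 0, -1, 0, 0, -0.5, 0, 0, 0, -1, 0, 0, -0.3, 0, 0, 0, -1, 0, 0, 0, 0, 0, 0])

```text
t: 18.7
eef_pos: [0.5687, 0.0392, 0.0998]
tool_rot: [-0.0, 0.838, 0.546, -0.0]
contact_force: [-0.3, 0.5, -3.4]
gripper_width: 0.394
```

Run:
```python
from ov import *
p,K,T=cam('wrist'); save(p,'w25.png')
o=obs(); print(o['t'],o['eef_pos'].round(4),o['contact_force'].round(1),o['torque'].round(2),o['gripper_width'])
q,_,_=cam('scene'); save(cv2.resize(q[110:220,320:460],None,fx=5.5,fy=5.5,interpolation=cv2.INTER_CUBIC),'sc25.png')
```

```text
18.75 [0.5687 0.0392 0.0999] [-0.3 -0.6 -3.3] [-0.01  0.    0.  ] 0.387822964395862
```

View pics/w25.png

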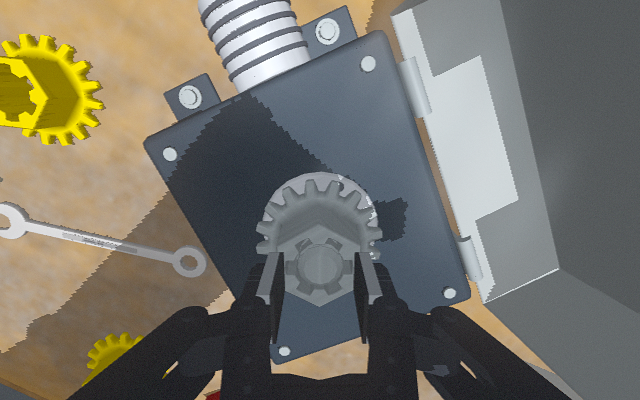

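View pics/sc25.png

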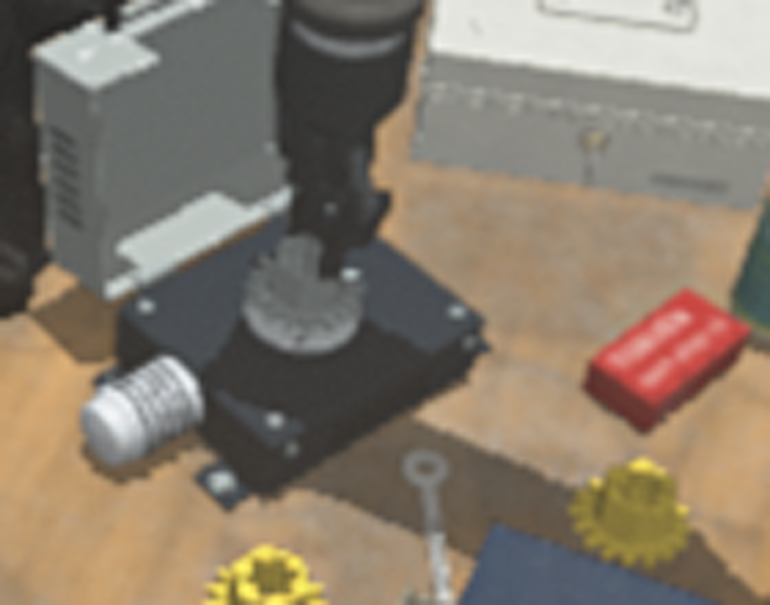

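>>> move_arm(steps=[-1, 0, 0, -0.2, 0, 0, 0, -1, 0, 0, -0.2, 0, 0, 0, -1, 0, 0, 0, 0, 0, 0])

```text
t: 19.1
eef_pos: [0.5689, 0.0393, 0.0966]
tool_rot: [0.0, 0.838, 0.546, 0.0]
contact_force: [-3.2, 0.3, 5.4]
gripper_width: 0.389
```

>>> move_arm(steps=[-1, 0, 0, -0.2, 0, 0, 0, -1, 0, 0, 0, 0, 0, 0])

```text
t: 19.3
eef_pos: [0.569, 0.0393, 0.0949]
tool_rot: [0.0, 0.838, 0.546, 0.0]
contact_force: [-4.0, 0.6, 7.8]
gripper_width: 0.391
```

>>> move_arm(steps=[-1, 0, 0, -0.1, 0, 0, 0, -1, 0, 0, 0, 0, 0, 0])

```text
t: 19.5
eef_pos: [0.5689, 0.0393, 0.0941]
tool_rot: [0.0, 0.838, 0.546, 0.0]
contact_force: [-4.6, 0.2, 9.8]
gripper_width: 0.396
```

>>> move_arm(steps=[-1, 0, 0, -0.1, 0, 0, 0, -1, 0, 0, 0, 0, 0, 0])

```text
t: 19.7
eef_pos: [0.569, 0.0393, 0.0934]
tool_rot: [0.0, 0.838, 0.546, 0.0]
contact_force: [-4.8, -0.7, 11.6]
gripper_width: 0.391
```

>>> move_arm(steps=[-1, 0, 0, -0.1, 0, 0, 0, -1, 0, 0, 0, 0, 0, 0])

```text
t: 19.9
eef_pos: [0.569, 0.0393, 0.0933]
tool_rot: [0.001, 0.838, 0.546, 0.0]
contact_force: [-7.5, -1.0, 20.7]
gripper_width: 0.392
```

>>> move_arm(steps=[-1, 0, 0, -0.1, 0, 0, 0, -1, 0, 0, 0, 0, 0, 0])

```text
t: 20.1
eef_pos: [0.5691, 0.0393, 0.0932]
tool_rot: [0.001, 0.838, 0.546, 0.0]
contact_force: [-11.5, -2.3, 27.4]
gripper_width: 0.392
```

>>> move_arm(steps=[-1, -0.05, 0, 0, 0, 0, 0, -1, 0, 0, 0, 0, 0, 0, -1, 0, 0, 0, 0, 0, 0])

```text
t: 20.4
eef_pos: [0.569, 0.0393, 0.0932]
tool_rot: [0.001, 0.838, 0.546, 0.001]
contact_force: [-8.4, -3.0, 26.9]
gripper_width: 0.393
```

Run:
```python
from ov import *
p,K,T=cam('wrist'); save(cv2.resize(p[150:330,230:430],None,fx=4,fy=3.3,interpolation=cv2.INTER_CUBIC),'w26.png')
o=obs(); print(o['t'],o['eef_pos'].round(4),o['contact_force'].round(1),o['torque'].round(2),o['gripper_width'])
q,_,_=cam('scene'); save(q,'sc26.png'); q,_,_=cam('side'); save(q[100:300,130:350].repeat(3,0).repeat(3,1),'s26.png')
o=obs(); print(o['t'],o['eef_pos'].round(4),o['contact_force'].round(1),np.abs(o['joint_vel']).max())
```

```text
20.45 [0.569  0.0393 0.0932] [-9.2 -1.3 26.6] [-0.39  2.24  0.06] 0.3960080468740593
20.55 [0.569  0.0393 0.0932] [-9.7 -0.6 26. ] 0.001805649462118183
```

View pics/w26.png

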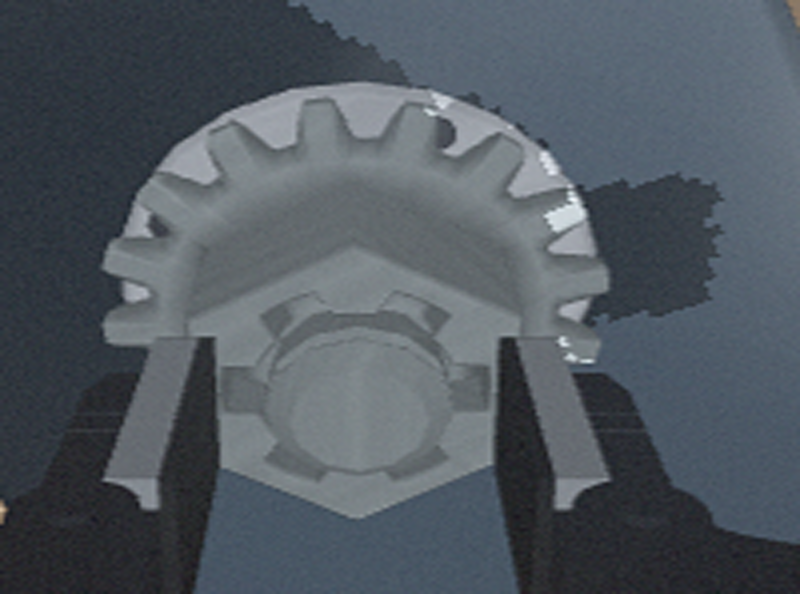

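View pics/sc26.png

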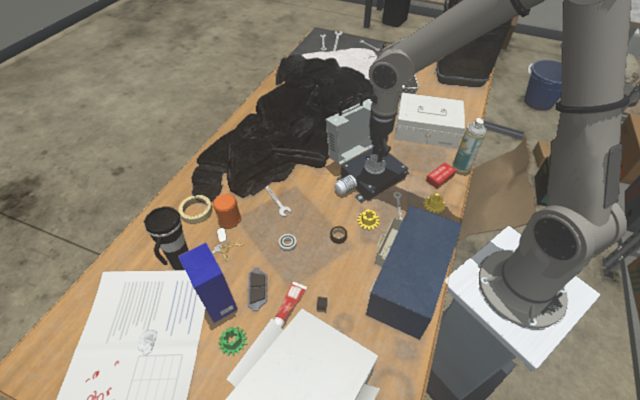

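View pics/s26.png

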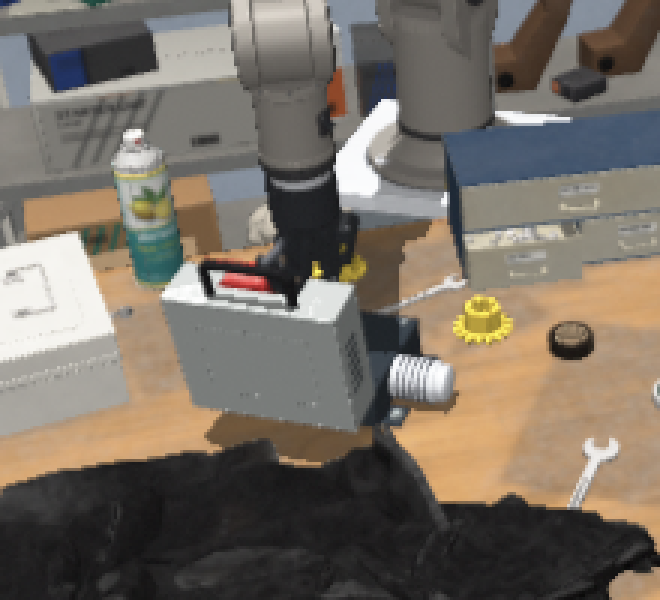

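Run:
```python
from h import *
print(order.hand_in())
```

```text
the job is handed in; nothing more can be done
None
```

I opened the cover, put the sprocket on the shaft and pressed it home. I handed the job in at about 20.6 s with the arm still pressing and gripping.

- **Cover:** The first pinch on the handle slipped off partway. I took a deeper grip and swung the cover past upright, to roughly 1.7 rad, leaning back. The last pictures show it still open.
- **Sprocket:** I gripped the grey steel one by two flats of its hub, hub upward. I turned it about 5° to match the spline angle I had measured. It slid over the teeth with no contact force.
- **Pressed home:**
  - The spring force built up to about 15 N, including the sprocket's weight, then stopped hard with the tool at z = 0.0932 m. The predicted home height was 0.093 m.
  - I left it pressing with about 26 N. The last wrist picture shows the shaft end sticking out above the hub.
- **Left alone:** The carton, tape roll and bearing look unmoved in the last pictures.

One check was not clean: at the end about 9 N of sideways force and 2 N m of moment remained. I take this as a sub-millimetre offset between the grip and the shaft. The tool stayed vertical and still.

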